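# Rig a bell-crank lever at its neutral mark

## Robot

A 7-joint arm with a two-finger parallel gripper is mounted at the origin on a cart in front of the work surface, level with it; the furniture and walls round the work are solid. World frame = base frame: x ahead of the robot, y to its left, z up, the work surface at z = 0. Lengths are in m, angles in rad, forces in N, time in s.
With the tool pointing down it reaches from about 0.425 to 1.025 m from the base axis. Payload 3.6 kg.
Tool frame: the origin (TCP) lies between the finger pads; the fingertips stand 25 mm ahead of it and the grasp point (between the pads) lies 6 mm ahead of it (tips_ahead is the distance from the TCP to the fingertips, in m); z points along the fingers, y is the direction in which the jaws open and shut (so a half turn about z gives the same grasp; the last joint's range is limited). The gripper opens to 85 mm and grips with 20 to 120 N. Pads are 22 mm wide; open, the fingers measure 114 mm over their backs; the gripper's body (76 mm by 85 mm) begins 54 mm behind the grasp point. The pads swing forward as they close: fully open they stand 13 mm farther back than shut.
Start: joints at [-1.379, 0.591, 0.048, 1.609, -0.033, 0.943, -0.034], TCP at [0.204, 0.696, 0.256] pointing down, gripper open.
Joint ranges: [-2.69, 2.69], [-0.47, 2.24], [-1.27, 1.36], [0.19, 2.51], [-1.53, 4.68], [0.08, 2.07], [-3.09, 3.09]. Speed limits (rad/s): [2.57, 2.57, 3.14, 3.14, 3.14, 3.14, 3.14].

## Interface

Orientations are given as a 3x3 rotation matrix whose columns are the frame's x, y, z axes.
In Python, from plant import state, camera, get_calibration, finish_job, tips_ahead gives the robot as it stands. The module is installed in compiled form; this text tells all that it offers.
- The arm moves only by the tool arm_command, never from a script. Its argument "plan" is one flat list of numbers, 6 for each row, row after row: the shift along the tool's x, y, z as a fraction of full scale, then the turn, a rotation vector about the tool's x, y, z as a fraction of full scale. In form: [dx, dy, dz, ax, ay, az, dx, dy, dz, ax, ay, az, ...]. A call has 1 to 10 rows; each row shifts and turns the pose as measured when the row begins, along the tool's axes as they then stand; what a row does not reach is not made up. Full scale, the value 1, is 50 cm for a shift and 180 degrees for a turn. A row lasts 1/8 s, in which the tool goes at most 62.5 mm and 10.7 degrees, less where a joint would pass 70% of its speed; a pose out of reach is approached as far as the arm can. A call with a number of a shift or a turn outside -1 to 1 is refused whole. A call with a gripper value outside its range is refused whole. "gripper" is the opening, from -1 (shut) to 1 (fully open), so that 0 is half open, set as the call begins (left out, the last holds). The fingers move at their own pace and stop on an object; the grip force is fixed at half the most. Time passes only in rows, so rows that do not move let the fingers close. It gives the time, the measured TCP pose, the force and the opening at its end, in the units of the state.
- state(): the state, without advancing time (a new reading comes with each control period).
- camera(name): name is "scene" or "top" or "wrist"; returns the picture (400x640x3 uint8, red, green, blue); there is no depth.
- get_calibration(name): a dict with "fx", "fy", "cx", "cy" (pixels), "k1" (the pictures are not rectified: a ray, as slopes to the right and down, at radius r is drawn at 1 + k1 r^2 times it, then the intrinsics apply), "eye" and "attitude" of the camera in the world; the wrist camera has in their place "T_tool_cam" (4x4, takes a point from camera to tool coordinates, whose origin is the TCP and whose axes are the flange's). Camera axes: x right, y down, z forward; pixel columns grow to the right and rows downward; lengths in m; the calibration is good to about 2 mm. A picture is of the moment at which its call begins: read the wrist's pose just before it. get_calibration takes no time and is no camera call.
- finish_job(): hands the job in, once; it reports no verdict.
The state is a dict: "time_s": time; "qpos": joint angles; "joint_velocities": joint speeds; "joint_torque": joint torques, N m; "eef_pos": TCP position; "eef_rot": TCP orientation; "ft_force": force on the tool from outside, world axes, zero at the start; "torque": the same for the moment, N m; "gripper_width": finger opening in m.
Only numpy, scipy, OpenCV 4.12 (cv2) and the standard library are available. Lean on these libraries where they do the work, as an engineer would, in place of code of your own. Each camera call takes 0.05 s, during which the arm holds its last target.

## Task

Turn the knob of the lever control unit until its pointer stands on the long index line of the dial, which brings the bush in the lever under the fixed bush in the top plate. Then take the longest of the three pins from the stand and thread it down through the top bush and on through the lever bush, until its nose stands clearly out below the lever. Finish still holding the pin upright by its head in that position, with its shoulder clear of the top bush, not resting on it, so that the linkage can be set; leave the two shorter pins in their stand.

Things in the scene. Friction and masses are not known exactly. Their poses are not given: they have to be found in the camera images.
- control_unit: Fixed lever unit: base plate 200 x 100 mm and steel top plate (top face 108 mm up) on pillars, a lever between them turned by the black knob on top. Origin on the table under the knob axis; z up, x from the knob to the top bush 75 mm away; the dial's long index line points along +x. It spans x -65 to 135, y -50 to 50 mm; screw heads stand 5 mm above the top plate at x 112 and -42 mm.
- lever (a joint): Angle (rad) of knob, shaft and lever, one rigid part on the vertical knob axis. 0: pointer on the index line, lever bush right under the top bush; positive: anticlockwise from above. Range -0.25 to 1.25, starts at 0.4 to 1.1. Stays where left (friction 0.06 Nm), yet a pin's tapered nose can shift it the last few mm.
- knob_grip (a point): Point on the knob axis, 139 mm above the table, where to grip the knob. Turns with it: x axis along the knob's bar, the way pointer and lever point; z up. The bar is 44 mm long (x), 14 mm thick (y) and spans 115 to 150 mm above the table; under it a round skirt of 22.5 mm radius, its top at 115.5 mm.
- top_bush (a point): Centre of the upper mouth of the fixed bronze bush in the top plate, 112 mm above the table. Bore 15.5 mm, vertical, from here down to 86 mm above the table; flange 32 mm across.
- lever_bush (a point): Centre of the lower mouth of the bronze bush in the end of the lever, 49 mm above the table; it swings with the lever at 75 mm from the knob axis. Bore 15.5 mm, vertical, 20 mm long (49 to 69 mm above the table). Below it are 37 mm of free space down to the base plate.
- pin_stand: Fixed wooden stand, foot 180 x 56 mm, 50 mm high, with three holes 15 mm wide and 38 mm deep in a row along its x axis, at x = -55, 0 and +55 mm. Origin on the table under its centre, z up. A pin stands in each hole, its nose 12 mm above the table; which pin is in which hole varies.
- pin_long: Longest steel pin, 140 mm, upright in the stand, the tallest. Origin at the nose tip, z along the pin to the head. Nose tapers from 14 mm across (12 mm up) to 5.6 mm at the tip; shank 14 mm across; collar 26 mm across from 94 to 99 mm; knurled round head 20 mm across from 104 to 140 mm. Mass 0.17 to 0.28 kg.
- pin_long_shoulder (a point): Point on the axis of the longest pin at the underside of its collar, 94 mm above the tip of the nose.
- pin_mid: Middle pin, 116 mm overall (shank 70 mm), otherwise like the longest; origin at the tip of its nose. It stays in the stand.
- pin_short: Shortest pin, 102 mm overall (shank 56 mm), otherwise like the longest; origin at the tip of its nose. It stays in the stand.
Not all that is in view belongs to the job. Leave any green or red look-alike of the pin_long alone.

How it is judged:
On the way, in this order (a step that is already met when the one before it is completed fails the run):
1. the knob's pointer stands on the index line (within 0.07 rad) and the knob is at rest, before the pin goes in (value of joint lever between -0.07 and 0.07 rad and velocity of joint lever between -0.05 and 0.05 rad/s), for 0.3 s.
2. the longest pin's nose is inside the top bush (at least 8 mm down) (z of pin_long in the frame of top_bush between -0.05 and -0.008 m and horizontal distance between pin_long and top_bush below 0.006 m and angle between the z axis of pin_long and the z axis of top_bush, either way round below 0.12 rad), for 0.1 s.
At the end, for the whole second after the job is handed in: Longest pin held by the fingers (over 1 N), still, upright within 0.06 rad, nose at least 4 mm below the lever bush and within 5 mm of its axis, shoulder at least 1.5 mm above the top bush; lever within 0.04 rad of the index; both shorter pins still in their holes (value of joint lever between -0.04 and 0.04 rad and z of pin_long in the frame of lever_bush below -0.004 m and horizontal distance between pin_long and lever_bush below 0.005 m and horizontal distance between pin_long and top_bush below 0.006 m and angle between the z axis of pin_long and the z axis of top_bush, either way round below 0.06 rad and z of pin_long_shoulder in the frame of top_bush above 0.0015 m and contact force between the fingers and pin_long above 1 N and linear speed of pin_long below 0.02 m/s and z of each of pin_mid, pin_short in the frame of pin_stand below 0.03 m and horizontal distance between each of pin_mid, pin_short and pin_stand below 0.075 m); the arm keeps its last pose, push and grip.
It also fails if it takes over 61 s, if anything falls off the work surface, if the arm or the gripper's body presses on something with over 40 N, if the wrist force passes 120 N, or if a joint passes its speed limit or range.

## Working session

There is one attempt and no reset: what is moved stays moved. The work goes in short steps, Python scripts to look and compute and a tool call to move; the robot and the scene stay as the last step left them, time stands still between calls to the robot, and variables do not carry over. Pictures are saved under pics/ and viewed, and the job is handed in when it is done.

Besides the shell and the picture viewer there is one more tool, called after "Call:" in YAML: its name, and indented under it one key for each argument. arm_command: Moves the arm, as the interface text tells. Shift numbers are shares of 50 cm and turn numbers shares of 180 degrees, none past 1 either way. Its arguments: {"type":"object","properties":{"plan":{"type":"array"},"gripper":{"type":"number"}},"required":["plan"]}

```bash
mkdir -p pics
python3 - <<'E'
from plant import *
import cv2, numpy as np
np.set_printoptions(precision=4,suppress=True)
s=state()
for k,v in s.items(): print(k,np.array(v))
for n in ["scene","top","wrist"]:
    print(n,get_calibration(n))
    im=camera(n); cv2.imwrite(f"pics/{n}0.png",im[:,:,::-1])
print(tips_ahead)
E
```

```text
time_s 0.0
qpos [-1.3795  0.5921  0.0483  1.6098 -0.0333  0.9427 -0.0337]
joint_velocities [ 0.0009  0.0014 -0.0012 -0.0001  0.0007 -0.0006 -0.0008]
joint_torque [ -0.     -54.8684   1.546  -19.8116   0.0093   0.009   -0.    ]
eef_pos [0.2035 0.6951 0.2551]
eef_rot [[-0.9597  0.2809 -0.0005]
 [ 0.2809  0.9597 -0.0022]
 [-0.0001 -0.0022 -1.    ]]
ft_force [-1.0575  0.1929 -0.1252]
torque [-0.0102  0.0165 -0.0432]
gripper_width 0.08527725520064482
scene {'fx': 465.38117547837385, 'fy': 465.38117547837385, 'cx': 322.9566669477047, 'cy': 196.93786066569433, 'k1': -0.059924251175197445, 'eye': array([0.0622, 0.6573, 0.5843]), 'attitude': array([[-0.7777, -0.31  ,  0.5468],
       [-0.6282,  0.4127, -0.6596],
       [-0.0212, -0.8565, -0.5157]])}
top {'fx': 511.0795822109863, 'fy': 511.0795822109863, 'cx': 320.0597195766062, 'cy': 188.2992979102264, 'k1': -0.14450763429142954, 'eye': array([0.375 , 0.048 , 1.0514]), 'attitude': array([[ 0.01  , -0.9831,  0.183 ],
       [-0.9995, -0.0046,  0.03  ],
       [-0.0287, -0.1832, -0.9827]])}
wrist {'fx': 300.02804715530806, 'fy': 300.02804715530806, 'cx': 320.6147156721245, 'cy': 199.21747066638687, 'k1': -0.0037984243958129674, 'T_tool_cam': array([[ 0.0004, -0.9621, -0.2727,  0.0689],
       [ 1.    , -0.0002,  0.0022,  0.0005],
       [-0.0022, -0.2727,  0.9621, -0.117 ],
       [ 0.    ,  0.    ,  0.    ,  1.    ]])}
0.025
```

View pics/scene0.png

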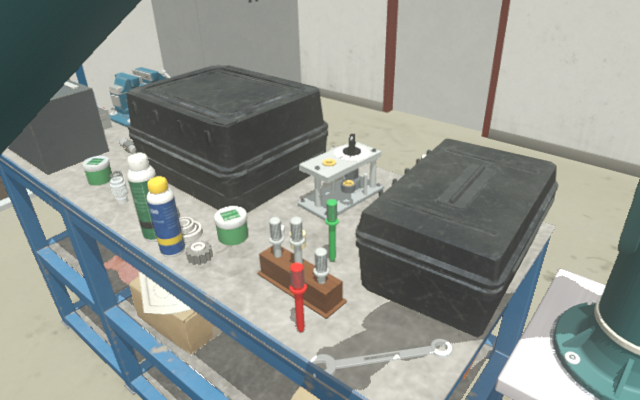

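View pics/top0.png

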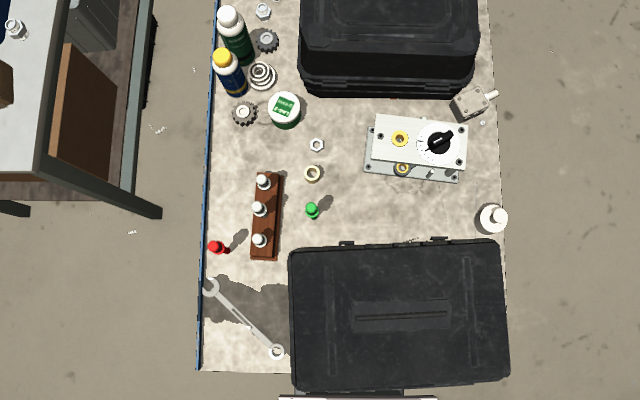

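View pics/wrist0.png

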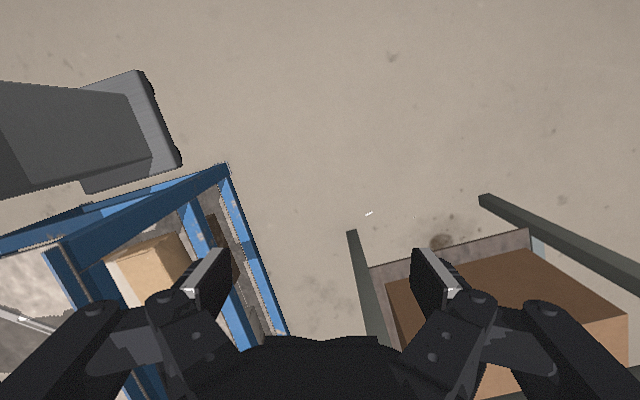

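The top view shows the control unit near (420,145), with the knob near (440,142) and the top bush near (400,138). The pin stand is near (262,215), with look-alikes in green (312,210) and red (217,247). I'll enlarge these areas.

```bash
cat > h.py <<'E'
from plant import *
import cv2, numpy as np
from scipy.spatial.transform import Rotation as R
np.set_printoptions(precision=4,suppress=True)
def cam_pose(n,s=None):
    c=get_calibration(n)
    if n=="wrist":
        T=np.eye(4);T[:3,:3]=s["eef_rot"];T[:3,3]=s["eef_pos"];T=T@c["T_tool_cam"]
        return c,T[:3,3],T[:3,:3]
    return c,np.array(c["eye"]),np.array(c["attitude"])
def ray(n,uv,s=None):
    c,e,A=cam_pose(n,s)
    x=(uv[0]-c["cx"])/c["fx"];y=(uv[1]-c["cy"])/c["fy"]
    rd=np.hypot(x,y);r=rd
    for _ in range(30): r=rd/(1+c["k1"]*r*r)
    f=r/rd if rd>0 else 1
    d=A@np.array([x*f,y*f,1]);return e,d/np.linalg.norm(d)
def atz(n,uv,z,s=None):
    e,d=ray(n,uv,s);return e+d*(z-e[2])/d[2]
def proj(n,p,s=None):
    c,e,A=cam_pose(n,s)
    q=A.T@(np.array(p)-e);x,y=q[0]/q[2],q[1]/q[2];f=1+c["k1"]*(x*x+y*y)
    return np.array([c["cx"]+c["fx"]*x*f,c["cy"]+c["fy"]*y*f])
def crop(im,u0,v0,w,h,k,name):
    c=im[v0:v0+h,u0:u0+w]
    cv2.imwrite("pics/"+name,cv2.resize(c,None,fx=k,fy=k,interpolation=cv2.INTER_CUBIC))
E
python3 - <<'E'
from h import *
t=cv2.imread("pics/top0.png");s=cv2.imread("pics/scene0.png")
crop(t,355,100,130,95,6,"tc_unit.png")
crop(t,200,160,130,110,5,"tc_stand.png")
crop(s,240,180,130,160,3,"sc_stand.png")
E
```

```text
(no output)
```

View pics/tc_unit.png

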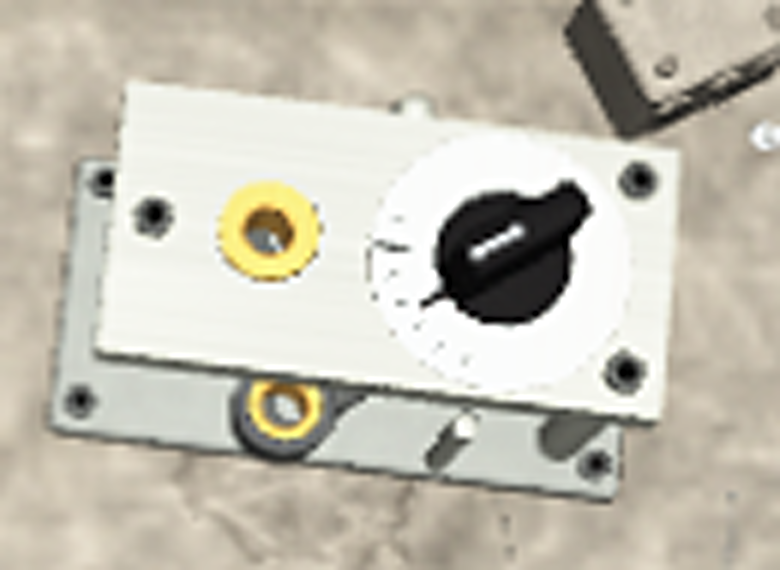

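View pics/tc_stand.png

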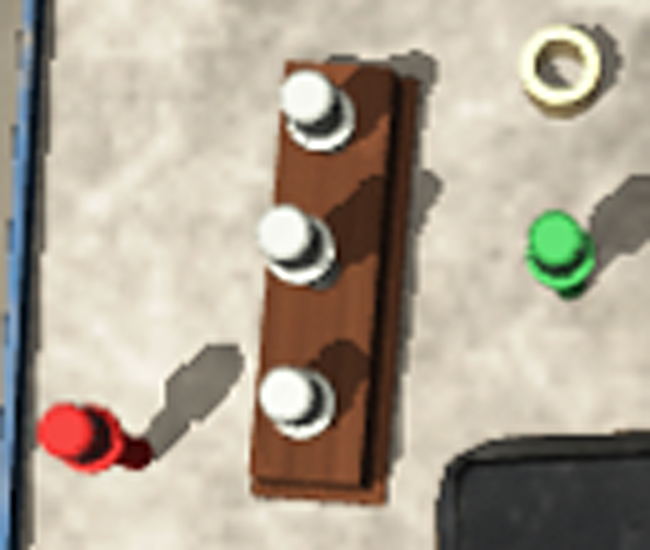

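View pics/sc_stand.png

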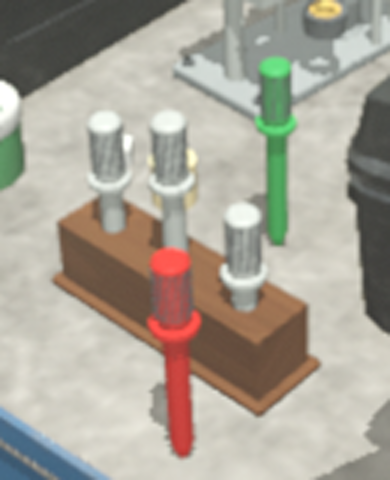

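Run:
```python
from h import *
def tri(a,b):
    e1,d1=ray("top",a);e2,d2=ray("scene",b)
    M=np.stack([d1,-d2],1);t=np.linalg.lstsq(M,e2-e1,rcond=None)[0]
    p,q=e1+d1*t[0],e2+d2*t[1];return (p+q)/2,np.linalg.norm(p-q)
T=lambda x,y:(200+x/5,160+y/5)
S=lambda x,y:(240+x/3,180+y/3)
for n,a,b in [("A",(308,95),(106,119)),("B",(288,235),(168,119)),("C",(285,393),(242,212)),("green",(557,237),(275,66)),("red",(63,432),(170,260))]:
    print(n,tri(T(*a),S(*b)))
# stand top corners (z=.05): 
for c in [(288,62),(395,68),(252,487),(363,484)]: print("stand",atz("top",T(*c),.05))
U=lambda x,y:(355+x/6,100+y/6)
tb=atz("top",U(269,230),.112)
ks=atz("top",U(506,257),.1155)
cn=[atz("top",U(*c),.108) for c in [(126,82),(680,150),(660,424),(96,352)]]
print("bush",tb,"skirt",ks, np.linalg.norm(tb-ks)); print(np.array(cn), np.mean(cn,0))
sc=[atz("top",U(*c),.113) for c in [(153,215),(639,179),(626,371)]];print("screws",np.array(sc))
lb=atz("top",U(284,403),.069);print("lever bush top",lb)
p1=atz("top",U(523,231),.150);p2=atz("top",U(473,255),.150);print("white",p1,p2)
d=(tb-ks)[:2];yaw=np.arctan2(d[1],d[0]);l=(lb-ks)[:2];print("yaw",yaw,"lever",np.arctan2(l[1],l[0])-yaw,np.linalg.norm(l))
w=(p2-p1)[:2];print("pointer",np.arctan2(w[1],w[0])-yaw)
```

```text
A (array([0.5641, 0.1849, 0.1281]), np.float64(0.00038005662913190237))
B (array([0.5092, 0.1879, 0.1517]), np.float64(0.002994895885933377))
C (array([0.4548, 0.1922, 0.115 ]), np.float64(0.0009659270336697906))
green (array([0.5103, 0.0915, 0.1386]), np.float64(0.0011374154627478072))
red (array([0.4377, 0.2688, 0.1401]), np.float64(0.001038500809475587))
stand [0.5935 0.205  0.05  ]
stand [0.5911 0.1615 0.05  ]
stand [0.4228 0.214  0.05  ]
stand [0.4246 0.1702 0.05  ]
bush [ 0.6475 -0.0745  0.112 ] skirt [ 0.6381 -0.1492  0.1155] 0.07540282256473745
[[ 0.698  -0.03    0.108 ]
 [ 0.6766 -0.209   0.108 ]
 [ 0.586  -0.198   0.108 ]
 [ 0.6083 -0.0193  0.108 ]] [ 0.6422 -0.1141  0.108 ]
screws [[ 0.6519 -0.0375  0.113 ]
 [ 0.6651 -0.1938  0.113 ]
 [ 0.6019 -0.1866  0.113 ]]
lever bush top [ 0.601  -0.0837  0.069 ]
white [ 0.6367 -0.1475  0.15  ] [ 0.629  -0.1318  0.15  ]
yaw 1.4466502570704876 lever 0.6401373562952641 0.07527823852029918
pointer 0.5818757499120659
```

The middle pin B triangulates to a head height of 0.152 m (12 + 140 mm), so it is the longest. A reaches 0.128 m and is the mid pin, C reaches 0.115 m and is the short one. The green and red ones stand on the table outside the stand. Next I'll check the case heights and plan the move to the knob.

```bash
cat >> h.py <<'E'
def tri(a,b):
    e1,d1=ray("top",a);e2,d2=ray("scene",b)
    M=np.stack([d1,-d2],1);t=np.linalg.lstsq(M,e2-e1,rcond=None)[0]
    p,q=e1+d1*t[0],e2+d2*t[1];return (p+q)/2,np.linalg.norm(p-q)
def plan(target,yawy,n,smax=.1,s=None,tilt=True):
    """n rows straight to target, tool down with y axis at yaw yawy; prints rows"""
    s=s or state();p=np.array(s["eef_pos"]);Rc=np.array(s["eef_rot"])
    y=np.array([np.cos(yawy),np.sin(yawy),0]);z=np.array([0,0,-1.]);x=np.cross(y,z)
    if np.dot(y,Rc[:,1])<0: print("NOTE: y opposite, turn > 90")
    Rt=np.stack([x,y,z],1)
    rv=R.from_matrix(Rc.T@Rt).as_rotvec();print("rotvec deg",np.degrees(rv),"dist",np.linalg.norm(target-p))
    out=[]
    for i in range(n):
        d=(target-p)/(n-i);rr=R.from_matrix(Rc.T@Rt).as_rotvec()/(n-i)
        out.append(np.r_[np.round(Rc.T@d/.5,4),np.round(rr/np.pi,4)])
        p=p+d;Rc=Rc@R.from_rotvec(rr).as_matrix()
    for o in out: print(", ".join(f"{v:g}" for v in o)+",")
def show(s=None):
    s=s or state();Rm=np.array(s["eef_rot"])
    print("t",s["time_s"],"p",np.array(s["eef_pos"]),"yawy",np.arctan2(Rm[1,1],Rm[0,1]),"z",Rm[:,2],"F",np.array(s["ft_force"]),"w",s["gripper_width"],"q7",s["qpos"][6])
E
python3 - <<'E'
from h import *
print(tri((288,252),(362,235)),tri((500,240),(450,143)))
print(tri((303,75),(205,155)))
print(tri((230,55),(158,183)))
plan(np.array([.638-.0,-.149,.30]),0.49,20)
E
```

```text
(array([0.4243, 0.1299, 0.1255]), np.float64(0.012714248574652918)) (array([ 0.4468, -0.2476,  0.1496]), np.float64(0.008721940064532632))
(array([0.7766, 0.1288, 0.1646]), np.float64(0.05659031892131818))
(array([0.8058, 0.2544, 0.1512]), np.float64(0.007702644565680408))
rotvec deg [-0.0894  0.0449 45.6149] dist 0.950526889317618
-0.0654, -0.0688, -0.0043, -0, 0, 0.0127,
-0.0681, -0.0662, -0.0043, -0, 0, 0.0127,
-0.0707, -0.0634, -0.0043, -0, 0, 0.0127,
-0.0731, -0.0605, -0.0044, -0, 0, 0.0127,
-0.0755, -0.0576, -0.0044, -0, 0, 0.0127,
-0.0777, -0.0545, -0.0044, -0, 0, 0.0127,
-0.0798, -0.0514, -0.0044, -0, 0, 0.0127,
-0.0818, -0.0482, -0.0044, -0, 0, 0.0127,
-0.0837, -0.0449, -0.0044, -0, 0, 0.0127,
-0.0854, -0.0415, -0.0044, -0, 0, 0.0127,
-0.087, -0.0381, -0.0044, -0, 0, 0.0127,
-0.0884, -0.0346, -0.0044, -0, 0, 0.0127,
-0.0897, -0.0311, -0.0044, -0, 0, 0.0127,
-0.0909, -0.0275, -0.0044, -0, 0, 0.0127,
-0.0919, -0.0238, -0.0044, -0, 0, 0.0127,
-0.0928, -0.0201, -0.0044, -0, 0, 0.0127,
-0.0935, -0.0164, -0.0044, -0, 0, 0.0127,
-0.0941, -0.0127, -0.0044, -0, 0, 0.0127,
-0.0945, -0.0089, -0.0044, -0, 0, 0.0127,
-0.0948, -0.0052, -0.0045, -0, 0, 0.0127,
```

Call:
arm_command:
  plan: [-0.065, -0.069, -0.02, 0, 0, 0.0127, -0.068, -0.066, -0.02, 0, 0, 0.0127, -0.071, -0.063, -0.01, 0, 0, 0.0127, -0.073, -0.06, -0.005, 0, 0, 0.0127, -0.075, -0.058, 0, 0, 0, 0.0127, -0.078, -0.054, 0, 0, 0, 0.0127, -0.08, -0.051, 0, 0, 0, 0.0127, -0.082, -0.048, 0, 0, 0, 0.0127, -0.084, -0.045, 0, 0, 0, 0.0127, -0.085, -0.041, 0, 0, 0, 0.0127]
  gripper: 1

```text
time_s: 1.4
eef_pos: [0.4222, 0.2636, 0.2812]
eef_rot: [[-0.773, 0.635, -0.002], [0.635, 0.773, -0.002], [0.001, -0.003, -1.0]]
ft_force: [0.5, -0.1, 0.3]
gripper_width: 0.0853
```

Run:
```python
from h import *
show()
plan(np.array([.638,-.149,.29]),0.49,10)
```

```text
t 1.4 p [0.4222 0.2636 0.2812] yawy 0.88301833445881 z [-0.0025 -0.0016 -1.    ] F [ 0.5173 -0.061   0.3051] w 0.08531973067109384 q7 0.3341545351768529
rotvec deg [-0.1703 -0.0179 22.5182] dist 0.46571440672273834
-0.0857, -0.0364, -0.0017, -0.0001, -0, 0.0125,
-0.0871, -0.033, -0.0017, -0.0001, -0, 0.0125,
-0.0883, -0.0295, -0.0017, -0.0001, -0, 0.0125,
-0.0894, -0.026, -0.0017, -0.0001, -0, 0.0125,
-0.0904, -0.0225, -0.0017, -0.0001, -0, 0.0125,
-0.0912, -0.0189, -0.0017, -0.0001, -0, 0.0125,
-0.0919, -0.0153, -0.0018, -0.0001, -0, 0.0125,
-0.0924, -0.0117, -0.0018, -0.0001, -0, 0.0125,
-0.0928, -0.0081, -0.0018, -0.0001, -0, 0.0125,
-0.093, -0.0044, -0.0018, -0.0001, -0, 0.0125,
```

Call:
arm_command:
  plan: [-0.086, -0.036, -0.002, 0, 0, 0.0125, -0.087, -0.033, -0.002, 0, 0, 0.0125, -0.088, -0.03, -0.002, 0, 0, 0.0125, -0.089, -0.026, -0.002, 0, 0, 0.0125, -0.09, -0.022, -0.002, 0, 0, 0.0125, -0.091, -0.019, -0.002, 0, 0, 0.0125, -0.092, -0.015, -0.002, 0, 0, 0.0125, -0.092, -0.012, -0.002, 0, 0, 0.0125, -0.093, -0.008, -0.002, 0, 0, 0.0125, -0.093, -0.004, -0.002, 0, 0, 0.0125]

```text
time_s: 2.65
eef_pos: [0.6399, -0.1626, 0.2901]
eef_rot: [[-0.461, 0.887, -0.004], [0.887, 0.461, 0.001], [0.002, -0.004, -1.0]]
ft_force: [0.8, 0.3, -0.4]
gripper_width: 0.0852
```

Run:
```python
from h import *
s=state();show(s)
im=camera("wrist")[:,:,::-1];cv2.imwrite("pics/w1.png",im)
for n,p in [("knob",[.6385,-.1486,.15]),("bush",[.6475,-.0741,.112])]: print(n,proj("wrist",p,s))
```

```text
t 2.65 p [ 0.6399 -0.1626  0.2901] yawy 0.47924785683617516 z [-0.0043  0.0006 -1.    ] F [ 0.7521  0.3439 -0.3729] w 0.08520581650729281 q7 0.8922000098484087
knob [326.1258 181.8698]
bush [370.7476 108.9992]
```

View pics/w1.png

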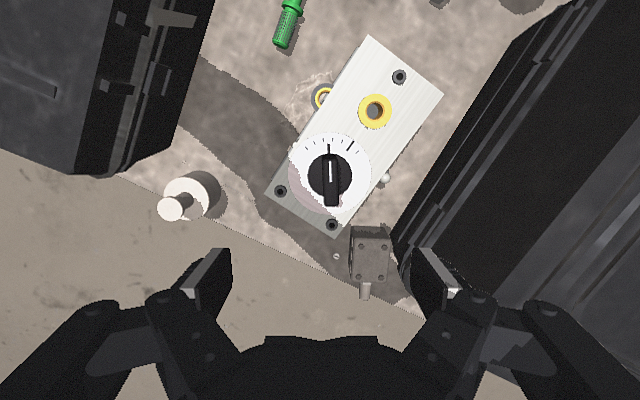

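Run:
```python
from h import *
s=state();show(s); print(s["joint_velocities"])
im=camera("wrist")[:,:,::-1];
crop(im,255,30,195,215,3.7 if 0 else 3,"w2c.png")
```

```text
t 2.7 p [ 0.6419 -0.1711  0.2909] yawy 0.47112455050617674 z [ 0.0004 -0.0077 -1.    ] F [ 3.0864 -6.0811  1.0679] w 0.08522236444024887 q7 0.8928442841592816
[-0.0268 -0.0426  0.0225  0.0557  0.0362 -0.0189 -0.0445]
```

View pics/w2c.png

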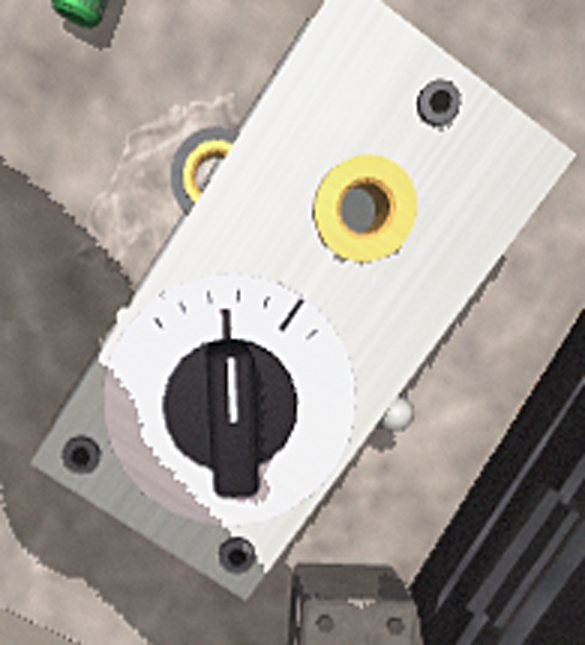

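Run:
```python
from h import *
s=state();show(s)
s["eef_pos"]=[0.6419,-0.1711,0.2909]
Rm=R.from_euler("z",0).as_matrix()
z=np.array([.0004,-.0077,-1]);y=np.array([np.cos(.47112),np.sin(.47112),0]);y-=z*(y@z);y/=np.linalg.norm(y);s["eef_rot"]=np.stack([np.cross(y,z),y,z],1)
W=lambda x,y:(255+x/3,30+y/3)
for n,c,z in [("s1",(440,102),.113),("s2",(81,455),.113),("s3",(237,555),.113),("bush",(364,208),.112),("skirt",(231,405),.1155),("bar1",(232,360),.150),("bar2",(236,423),.15),("bartail",(236,490),.15)]:
    print(n,atz("wrist",W(*c),z,s))
```

```text
t 2.75 p [ 0.6404 -0.1686  0.2907] yawy 0.47226906275294867 z [-0.0018 -0.0054 -1.    ] F [ 0.5477 -0.0476 -0.1825] w 0.08571007653879491 q7 0.8914513759582146
s1 [ 0.6566 -0.0376  0.113 ]
s2 [ 0.6062 -0.1855  0.113 ]
s3 [ 0.6692 -0.1931  0.113 ]
bush [ 0.6515 -0.0742  0.112 ]
skirt [ 0.6429 -0.1474  0.1155]
bar1 [ 0.6334 -0.1312  0.15  ]
bar2 [ 0.6428 -0.1468  0.15  ]
bartail [ 0.6521 -0.1646  0.15  ]
```

Run:
```python
from h import *
plan(np.array([.6403,-.1485,.21]),0.505,4)
```

```text
rotvec deg [-0.2348  0.2241 -1.8749] dist 0.08317585138280215
0.0091, 0.0047, 0.0403, -0.0003, 0.0003, -0.0026,
0.0091, 0.0047, 0.0403, -0.0003, 0.0003, -0.0026,
0.009, 0.0047, 0.0403, -0.0003, 0.0003, -0.0026,
0.0089, 0.0048, 0.0403, -0.0003, 0.0003, -0.0026,
```

Call:
arm_command:
  plan: [0.009, 0.0047, 0.04, 0, 0, -0.0026, 0.009, 0.0047, 0.04, 0, 0, -0.0026, 0.009, 0.0047, 0.04, 0, 0, -0.0026, 0.009, 0.0047, 0.035, 0, 0, -0.0026, 0, 0, 0, 0, 0, 0, 0, 0, 0, 0, 0, 0]

```text
time_s: 3.5
eef_pos: [0.6396, -0.1471, 0.2101]
eef_rot: [[-0.485, 0.875, -0.003], [0.875, 0.485, -0.004], [-0.002, -0.005, -1.0]]
ft_force: [-0.5, -0.4, 0.4]
gripper_width: 0.0849
```

Run:
```python
from h import *
s=state();show(s)
im=camera("wrist")[:,:,::-1];cv2.imwrite("pics/w3.png",im);show()
import pickle;pickle.dump(s,open("s3.pkl","wb"))
```

```text
t 3.5 p [ 0.6396 -0.1471  0.2101] yawy 0.5062033800914929 z [-0.0031 -0.0041 -1.    ] F [-0.5066 -0.4073  0.3771] w 0.0849345563219574 q7 0.9278317577263359
t 3.55 p [ 0.6395 -0.1469  0.2101] yawy 0.5062458572481616 z [-0.0033 -0.0038 -1.    ] F [ 0.044  -0.5383 -1.0557] w 0.0852291115260916 q7 0.9278071887148224
```

View pics/w3.png

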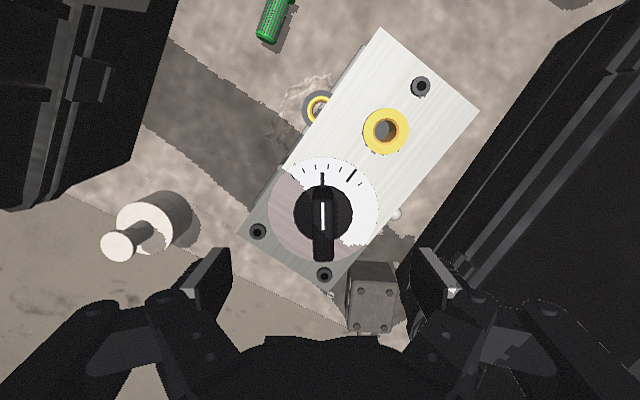

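Run:
```python
from h import *
im=cv2.imread("pics/w3.png");crop(im,230,60,200,230,3,"w3c.png")
```

```text
(no output)
```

View pics/w3c.png

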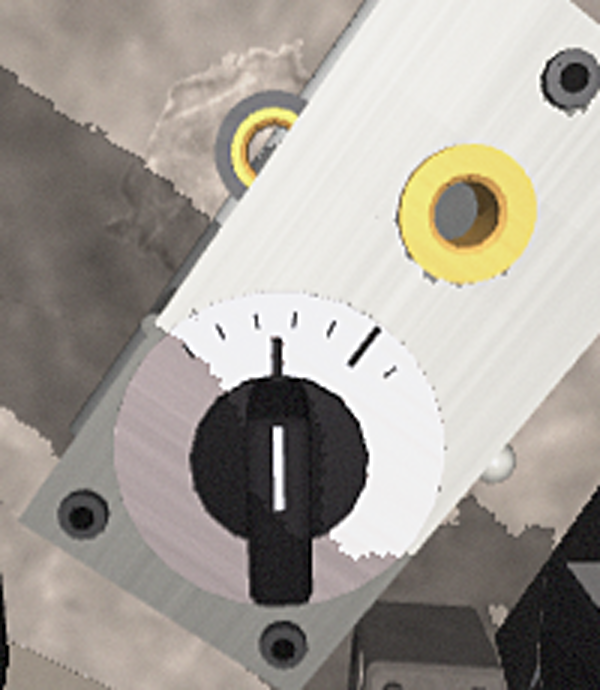

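Run:
```python
from h import *
import pickle
s=pickle.load(open("s3.pkl","rb"))
W=lambda x,y:(230+x/3,60+y/3)
P={}
for n,c,z in [("s1",(572,79),.113),("s2",(83,514),.113),("s3",(283,645),.113),("bush",(468,214),.112),("skirt",(279,460),.1155),("w1",(278,425),.150),("w2",(279,512),.15),("bartail",(279,605),.15),("idx0",(354,364),.108),("idx1",(377,330),.108)]:
    P[n]=atz("wrist",W(*c),z,s);print(n,P[n])
m=(P["s2"]+P["s3"])/2;d=P["s1"]-m;print("yaw",np.arctan2(d[1],d[0]),np.linalg.norm(d),"axis",m+d*42/154,"bush",m+d*117/154)
d=P["w1"]-P["bartail"];print("bar yaw",np.arctan2(d[1],d[0]))
```

```text
s1 [ 0.6561 -0.0379  0.113 ]
s2 [ 0.606  -0.1849  0.113 ]
s3 [ 0.6688 -0.1927  0.113 ]
bush [ 0.6518 -0.074   0.112 ]
skirt [ 0.6422 -0.1472  0.1155]
w1 [ 0.6325 -0.1307  0.15  ]
w2 [ 0.642  -0.1472  0.15  ]
bartail [ 0.6525 -0.1661  0.15  ]
idx0 [ 0.6475 -0.1183  0.108 ]
idx1 [ 0.6481 -0.1082  0.108 ]
yaw 1.44742119083522 0.15204111584924895 axis [ 0.6425 -0.1476  0.113 ] bush [ 0.6516 -0.0741  0.113 ]
bar yaw 2.084616334432579
```

Run:
```python
from h import *
im=cv2.imread("pics/w3.png");a=im[235:310,140:250];b=im[235:310,390:500]
g=np.hstack([a,b]);cv2.imwrite("pics/w3f.png",cv2.resize(g,None,fx=3.5,fy=3.5,interpolation=cv2.INTER_CUBIC))
```

```text
(no output)
```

View pics/w3f.png

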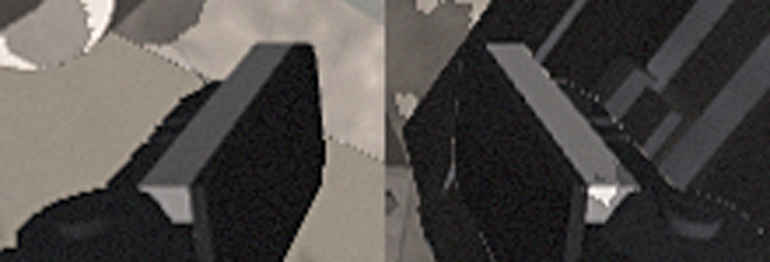

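Run:
```python
from h import *
plan(np.array([.6415,-.1477,.165]),0.511,3)
```

```text
rotvec deg [-0.2713  0.0977 -0.2722] dist 0.04510252812790892
-0.0011, 0.001, 0.03, -0.0005, 0.0002, -0.0005,
-0.0011, 0.001, 0.03, -0.0005, 0.0002, -0.0005,
-0.0011, 0.0009, 0.03, -0.0005, 0.0002, -0.0005,
```

Call:
arm_command:
  plan: [-0.001, 0.001, 0.03, 0, 0, -0.0005, -0.001, 0.001, 0.03, 0, 0, -0.0005, -0.001, 0.001, 0.03, 0, 0, -0.0005, 0, 0, 0, -0.001, 0, 0]

```text
time_s: 4.05
eef_pos: [0.642, -0.1483, 0.1626]
eef_rot: [[-0.489, 0.872, 0.001], [0.872, 0.489, -0.003], [-0.003, -0.001, -1.0]]
ft_force: [0.0, 0.9, -0.4]
gripper_width: 0.0856
```

Run:
```python
from h import *
s=state();show(s)
im=camera("wrist")[:,:,::-1];cv2.imwrite("pics/w4.png",im);show()
import pickle;pickle.dump(s,open("s4.pkl","wb"))
```

```text
t 4.05 p [ 0.642  -0.1483  0.1626] yawy 0.510683877975135 z [ 0.0009 -0.0027 -1.    ] F [ 0.026   0.9115 -0.4132] w 0.08556678669825415 q7 0.9589028274456156
t 4.1 p [ 0.6423 -0.1487  0.1634] yawy 0.510416320828058 z [ 0.0022 -0.0031 -1.    ] F [-0.6164  0.1708 -0.673 ] w 0.08575504439746785 q7 0.9588666032085995
```

View pics/w4.png

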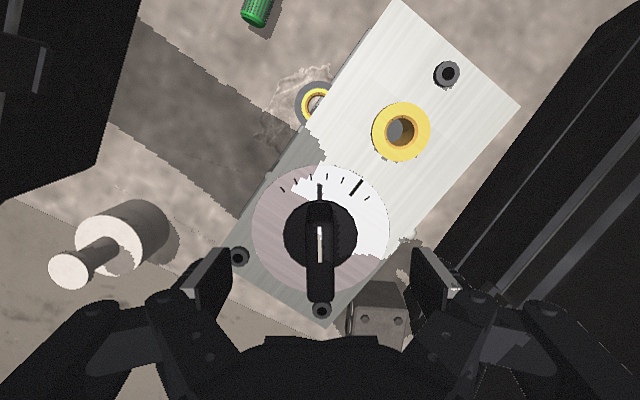

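Run:
```python
from h import *
import pickle
s=pickle.load(open("s4.pkl","rb"))
print(atz("wrist",(320,232),.1155,s),atz("wrist",(320,227),.15,s),atz("wrist",(320,262),.15,s),atz("wrist",(320,305),.15,s),"bush",atz("wrist",(401,132),.112,s))
show();plan(np.array([.642,-.1478,.147]),0.511,2)
```

```text
[ 0.6408 -0.1455  0.1155] [ 0.6328 -0.1311  0.15  ] [ 0.6415 -0.1466  0.15  ] [ 0.6531 -0.1673  0.15  ] bush [ 0.6515 -0.074   0.112 ]
t 4.1 p [ 0.6423 -0.1487  0.1634] yawy 0.510416320828058 z [ 0.0022 -0.0031 -1.    ] F [-0.6164  0.1708 -0.673 ] w 0.08575504439746785 q7 0.9588666032085995
rotvec deg [ 0.0247  0.2162 -0.0335] dist 0.016455304509678154
0.001, 0.0001, 0.0164, 0.0001, 0.0006, -0.0001,
0.001, 0.0001, 0.0164, 0.0001, 0.0006, -0.0001,
```

Call:
arm_command:
  plan: [0.001, 0, 0.016, 0, 0.0006, 0, 0.0006, 0, 0.016, 0, 0.0006, 0, 0, 0, 0, 0, 0, 0]

```text
time_s: 4.47
eef_pos: [0.6424, -0.1483, 0.147]
eef_rot: [[-0.488, 0.873, 0.002], [0.873, 0.488, 0.0], [-0.001, 0.001, -1.0]]
ft_force: [-0.9, 0.4, 0.1]
gripper_width: 0.0854
```

Call:
arm_command:
  plan: [0, 0, 0, 0, 0, 0, 0, 0, 0, 0, 0, 0, 0, 0, 0, 0, 0, 0, 0, 0, 0, 0, 0, 0]
  gripper: -0.3

```text
time_s: 4.97
eef_pos: [0.643, -0.1484, 0.1478]
eef_rot: [[-0.488, 0.873, 0.003], [0.873, 0.488, -0.0], [-0.002, 0.003, -1.0]]
ft_force: [-1.1, 0.7, -1.1]
gripper_width: 0.0299
```

Run:
```python
from h import *
s=state();show(s)
im=camera("wrist")[:,:,::-1];cv2.imwrite("pics/w5.png",im);show()
```

```text
t 4.975 p [ 0.643  -0.1484  0.1478] yawy 0.5102536476743228 z [ 0.0031 -0.0001 -1.    ] F [-1.1039  0.737  -1.1034] w 0.02994135158446638 q7 0.9690401109184299
t 5.025 p [ 0.643  -0.1484  0.1477] yawy 0.5102465504209497 z [ 0.0031 -0.0001 -1.    ] F [ 0.9015 -0.0539  0.1103] w 0.03009964125772579 q7 0.9690274982770567
```

View pics/w5.png

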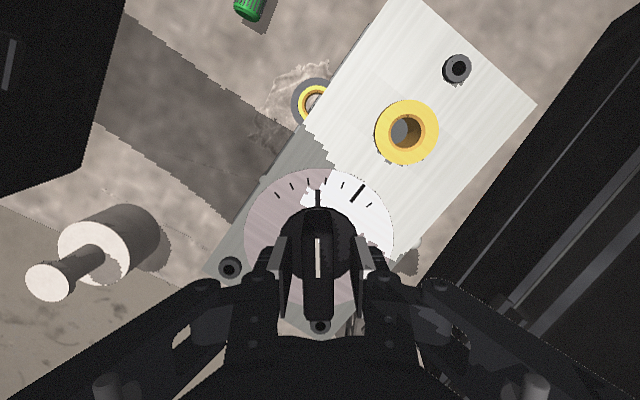

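Call:
arm_command:
  plan: [0, 0, 0, 0, 0, 0, 0, 0, 0, 0, 0, 0, 0, 0, 0, 0, 0, 0]
  gripper: -1

```text
time_s: 5.4
eef_pos: [0.6419, -0.1489, 0.148]
eef_rot: [[-0.488, 0.873, 0.001], [0.873, 0.488, -0.0], [-0.001, 0.001, -1.0]]
ft_force: [0.3, 0.4, -0.3]
gripper_width: 0.013
```

Run:
```python
from h import *
show()
plan(np.array([.6425,-.1477,.147]),1.4475-np.pi/2,9)
```

```text
t 5.4 p [ 0.6419 -0.1489  0.148 ] yawy 0.5101809475105048 z [ 0.001  -0.0004 -1.    ] F [ 0.252   0.4258 -0.2612] w 0.013021780918696704 q7 0.9689887434800881
rotvec deg [ 0.0532  0.0325 36.2956] dist 0.0016917855893303388
0.0002, 0.0003, 0.0002, 0, 0, 0.0224,
0.0002, 0.0002, 0.0002, 0, 0, 0.0224,
0.0002, 0.0002, 0.0002, 0, 0, 0.0224,
0.0002, 0.0002, 0.0002, 0, 0, 0.0224,
0.0002, 0.0002, 0.0002, 0, 0, 0.0224,
0.0002, 0.0002, 0.0002, 0, 0, 0.0224,
0.0003, 0.0002, 0.0002, 0, 0, 0.0224,
0.0003, 0.0001, 0.0002, 0, 0, 0.0224,
0.0003, 0.0001, 0.0002, 0, 0, 0.0224,
```

Call:
arm_command:
  plan: [0, 0, 0, 0, 0, 0.022, 0, 0, 0, 0, 0, 0.022, 0, 0, 0, 0, 0, 0.022, 0, 0, 0, 0, 0, 0.022, 0, 0, 0, 0, 0, 0.022]

```text
time_s: 6.02
eef_pos: [0.642, -0.1489, 0.148]
eef_rot: [[-0.156, 0.988, 0.001], [0.988, 0.156, -0.001], [-0.001, 0.001, -1.0]]
ft_force: [-0.4, 0.0, 0.9]
gripper_width: 0.0129
```

Run:
```python
from h import *
s=state();show(s);print(s["torque"])
plan(np.array(s["eef_pos"]),1.4475-np.pi/2,4)
```

```text
t 6.025 p [ 0.642  -0.1489  0.148 ] yawy 0.15650049443630093 z [ 0.001  -0.0007 -1.    ] F [-0.3899  0.0299  0.8693] w 0.012916301096588624 q7 0.7025507484789867
[-0.0127  0.1688  0.0682]
rotvec deg [ 0.0572  0.042  16.0312] dist 0.0
0, 0, 0, 0.0001, 0.0001, 0.0223,
0, 0, 0, 0.0001, 0.0001, 0.0223,
0, 0, 0, 0.0001, 0.0001, 0.0223,
0, 0, 0, 0.0001, 0.0001, 0.0223,
```

Call:
arm_command:
  plan: [0, 0, 0, 0, 0, 0.022, 0, 0, 0, 0, 0, 0.022, 0, 0, 0, 0, 0, 0.022, 0, 0, 0, 0, 0, 0.018, 0, 0, 0, 0, 0, 0.003, 0, 0, 0, 0, 0, 0]

```text
time_s: 6.78
eef_pos: [0.6422, -0.1489, 0.148]
eef_rot: [[0.122, 0.993, 0.001], [0.993, -0.122, -0.002], [-0.002, 0.001, -1.0]]
ft_force: [-0.9, -0.3, 1.0]
gripper_width: 0.0133
```

Run:
```python
from h import *
s=state();show(s);print(s["torque"])
im=camera("wrist")[:,:,::-1];cv2.imwrite("pics/w6.png",im);crop(im,220,90,200,230,3,"w6c.png")
```

```text
t 6.775 p [ 0.6422 -0.1489  0.148 ] yawy -0.12231257907712276 z [ 0.0006 -0.0017 -1.    ] F [-0.9456 -0.3261  0.9997] w 0.013270745302166514 q7 0.4907630053942927
[-0.0054  0.141  -0.0615]
```

View pics/w6c.png

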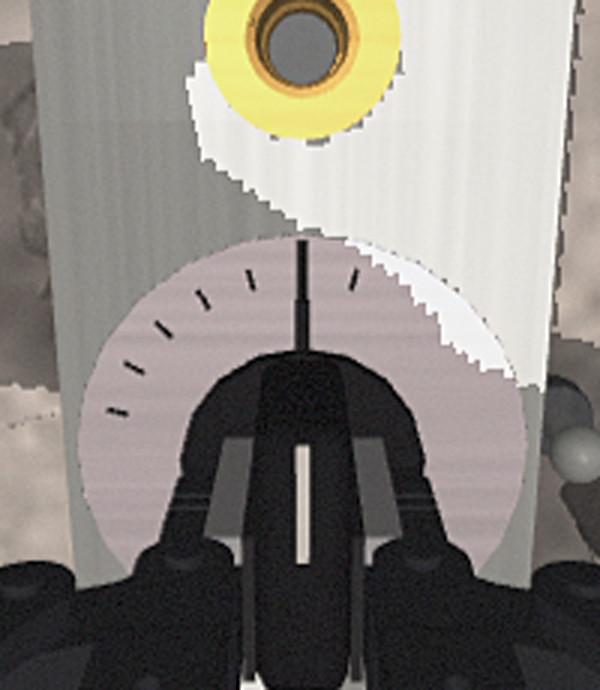

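Call:
arm_command:
  plan: [0, 0, 0, 0, 0, 0, 0, 0, 0, 0, 0, 0, 0, 0, 0, 0, 0, 0]
  gripper: 0

```text
time_s: 7.2
eef_pos: [0.6426, -0.1485, 0.1478]
eef_rot: [[0.121, 0.993, 0.001], [0.993, -0.121, -0.001], [-0.001, 0.001, -1.0]]
ft_force: [0.7, -0.1, -0.9]
gripper_width: 0.0423
```

Call:
arm_command:
  plan: [0, 0, -0.01, 0, 0, 0, 0, 0, -0.04, 0, 0, 0, 0, 0, -0.06, 0, 0, 0, 0, 0, -0.06, 0, 0, 0, 0, 0, -0.06, 0, 0, 0, 0, 0, 0, 0, 0, 0, 0, 0, 0, 0, 0, 0]
  gripper: 0.5

```text
time_s: 8.07
eef_pos: [0.6432, -0.1493, 0.2728]
eef_rot: [[0.122, 0.993, 0.007], [0.993, -0.122, -0.002], [-0.001, 0.007, -1.0]]
ft_force: [-0.4, 0.6, 0.3]
gripper_width: 0.0643
```

Run:
```python
from h import *
s=state();show(s)
im=camera("wrist")[:,:,::-1];cv2.imwrite("pics/w7.png",im);crop(im,250,50,150,180,4,"w7c.png")
import pickle;pickle.dump(s,open("s7.pkl","wb"))
t=camera("top")[:,:,::-1];cv2.imwrite("pics/top1.png",t)
show()
```

```text
t 8.075 p [ 0.6432 -0.1493  0.2728] yawy -0.12230117136523257 z [ 0.0068 -0.002  -1.    ] F [-0.3923  0.56    0.3498] w 0.06434886794463107 q7 0.4042157740147669
t 8.175 p [ 0.6432 -0.1495  0.2723] yawy -0.12256516787569763 z [ 0.0062 -0.0024 -1.    ] F [ 0.4027 -0.4371 -0.5372] w 0.06398288324189833 q7 0.4042420898719892
```

View pics/w7c.png

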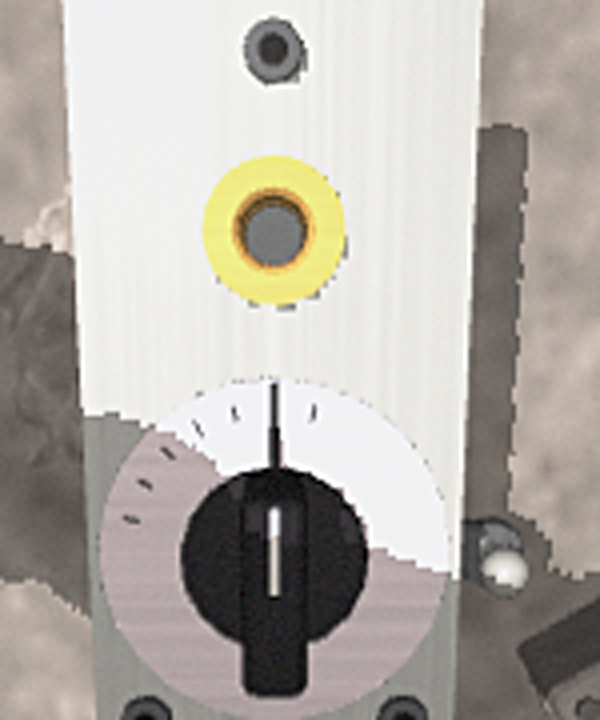

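Run:
```python
from h import *
import pickle
s=pickle.load(open("s7.pkl","rb"))
W=lambda x,y:(250+x/4,50+y/4)
for n,c,z in [("s1",(273,52),.113),("bush",(274,230),.112),("skirt",(275,558),.1155)]: print(n,atz("wrist",W(*c),z,s))
plan(np.array([.505,.187,.27]),1.50,12)
```

```text
s1 [ 0.6564 -0.0381  0.113 ]
bush [ 0.6521 -0.0741  0.112 ]
skirt [ 0.6432 -0.1475  0.1155]
NOTE: y opposite, turn > 90
rotvec deg [  0.2126   0.3712 -92.9661] dist 0.36381546883395566
0.0529, -0.0297, 0.0001, 0.0001, 0.0002, -0.043,
0.0564, -0.0223, 0.0001, 0.0001, 0.0002, -0.043,
0.0589, -0.0145, 0.0002, 0.0001, 0.0002, -0.043,
0.0603, -0.0065, 0.0002, 0.0001, 0.0002, -0.043,
0.0606, 0.0017, 0.0003, 0.0001, 0.0002, -0.043,
0.0598, 0.0099, 0.0003, 0.0001, 0.0002, -0.043,
0.0579, 0.0179, 0.0003, 0.0001, 0.0002, -0.043,
0.055, 0.0255, 0.0003, 0.0001, 0.0002, -0.043,
0.0511, 0.0327, 0.0004, 0.0001, 0.0002, -0.043,
0.0462, 0.0393, 0.0004, 0.0001, 0.0002, -0.043,
0.0405, 0.0451, 0.0004, 0.0001, 0.0002, -0.043,
0.034, 0.0502, 0.0004, 0.0001, 0.0002, -0.043,
```

Call:
arm_command:
  plan: [0.053, -0.03, 0, 0, 0, -0.043, 0.056, -0.022, 0, 0, 0, -0.043, 0.059, -0.0145, 0, 0, 0, -0.043, 0.06, -0.0065, 0, 0, 0, -0.043, 0.0605, 0.002, 0, 0, 0, -0.043, 0.06, 0.01, 0, 0, 0, -0.043, 0.058, 0.018, 0, 0, 0, -0.043, 0.055, 0.0255, 0, 0, 0, -0.043, 0.051, 0.033, 0, 0, 0, -0.043, 0.046, 0.039, 0, 0, 0, -0.043]

```text
time_s: 9.43
eef_pos: [0.5142, 0.1339, 0.2606]
eef_rot: [[-0.954, 0.299, -0.014], [0.299, 0.954, -0.009], [0.01, -0.012, -1.0]]
ft_force: [0.5, 0.2, -0.4]
gripper_width: 0.064
```

Run:
```python
from h import *
show();plan(np.array([.511,.187,.26]),1.50,3)
```

```text
t 9.425 p [0.5142 0.1339 0.2606] yawy 1.2671986818256484 z [-0.0137 -0.0087 -0.9999] F [ 0.4731  0.2239 -0.4242] w 0.06402022446627076 q7 1.0466927222096767
rotvec deg [ -0.6367  -0.6801 -13.342 ] dist 0.053209182659028374
0.0126, 0.0331, 0.0001, -0.0012, -0.0013, -0.0247,
0.01, 0.034, 0.0002, -0.0012, -0.0013, -0.0247,
0.0073, 0.0347, 0.0003, -0.0012, -0.0013, -0.0247,
```

Call:
arm_command:
  plan: [0.0126, 0.033, 0, -0.001, -0.001, -0.025, 0.01, 0.034, 0, -0.001, -0.001, -0.025, 0.007, 0.03, 0, -0.001, -0.001, -0.024, 0, 0, 0, 0, 0, 0, 0, 0, 0, 0, 0, 0]

```text
time_s: 10.05
eef_pos: [0.506, 0.1871, 0.2556]
eef_rot: [[-0.998, 0.06, -0.013], [0.06, 0.998, -0.004], [0.012, -0.005, -1.0]]
ft_force: [-0.5, 0.5, -0.1]
gripper_width: 0.0639
```

Run:
```python
from h import *
s=state();show(s)
im=camera("wrist")[:,:,::-1];cv2.imwrite("pics/w8.png",im);show()
import pickle;pickle.dump(s,open("s8.pkl","wb"))
```

```text
t 10.05 p [0.506  0.1871 0.2556] yawy 1.5109156697339154 z [-0.0128 -0.0043 -0.9999] F [-0.46    0.5475 -0.1255] w 0.06388606999106866 q7 1.1632240942833205
t 10.1 p [0.506  0.1871 0.2556] yawy 1.5108314427101421 z [-0.0128 -0.0042 -0.9999] F [-0.5647  0.2249 -0.7605] w 0.06399713464386556 q7 1.1632823440294553
```

View pics/w8.png

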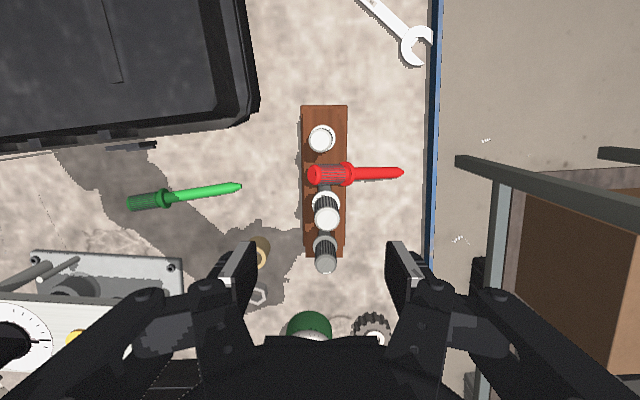

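Run:
```python
from h import *
im=camera("scene")[:,:,::-1];cv2.imwrite("pics/scene1.png",im)
im2=camera("top")[:,:,::-1];cv2.imwrite("pics/top2.png",im2)
im=cv2.imread("pics/w8.png");crop(im,230,90,200,200,3,"w8c.png")
```

```text
(no output)
```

View pics/scene1.png

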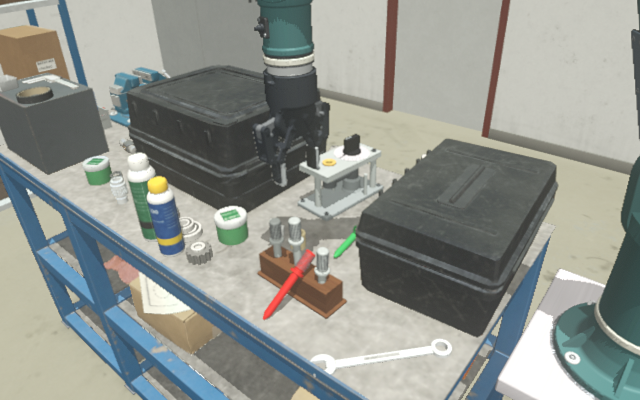

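View pics/top2.png

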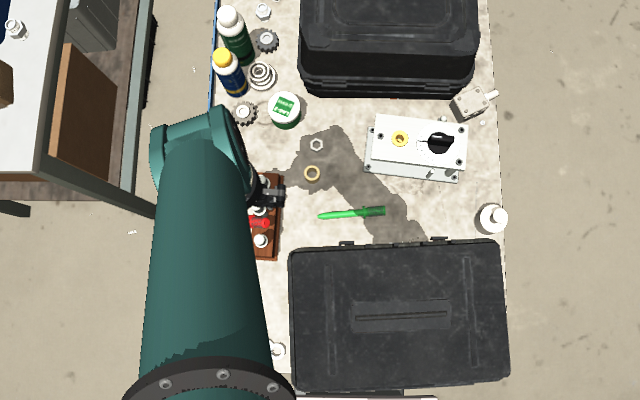

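View pics/w8c.png

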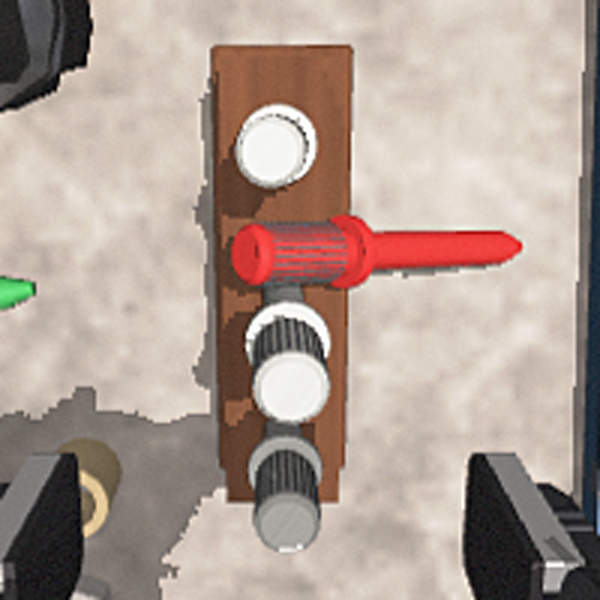

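Run:
```python
from h import *
import pickle
s=pickle.load(open("s8.pkl","rb"))
W=lambda x,y:(230+x/3,90+y/3)
for n,c,z in [("B",(291,387),.152),("A",(287,522),.128),("C",(271,151),.114),("red nose",(520,247),.003),("red head",(252,255),.07),("st",(212,45),.05),("st",(352,45),.05),("st",(342,500),.05)]: print(n,atz("wrist",W(*c),z,s))
b=atz("wrist",W(291,387),.152,s)
show();plan(np.array([b[0],b[1],.19]),1.50,3)
```

```text
B [0.5148 0.192  0.152 ]
A [0.5656 0.1885 0.128 ]
C [0.457  0.1901 0.114 ]
red nose [0.5102 0.2903 0.003 ]
red head [0.4946 0.1812 0.07  ]
st [0.4246 0.1715 0.05  ]
st [0.4274 0.2195 0.05  ]
st [0.5977 0.2094 0.05  ]
t 10.2 p [0.5062 0.1871 0.256 ] yawy 1.5109211480692912 z [-0.0119 -0.0038 -0.9999] F [ 0.1048  0.1709 -0.1981] w 0.06412390052529547 q7 1.1635212492905158
rotvec deg [-0.2619 -0.6687  0.6242] dist 0.06670902799785192
-0.006, 0.0038, 0.0439, -0.0005, -0.0012, 0.0012,
-0.0058, 0.0037, 0.0439, -0.0005, -0.0012, 0.0012,
-0.0056, 0.0037, 0.044, -0.0005, -0.0012, 0.0012,
```

Call:
arm_command:
  plan: [-0.006, 0.004, 0.044, -0.0005, -0.001, 0.001, -0.006, 0.0035, 0.044, -0.0005, -0.001, 0.001, -0.005, 0.003, 0.04, -0.0005, -0.001, 0.001, 0, 0, 0, 0, 0, 0]

```text
time_s: 10.7
eef_pos: [0.5164, 0.1894, 0.1913]
eef_rot: [[-0.997, 0.075, 0.001], [0.075, 0.997, 0.0], [-0.001, 0.0, -1.0]]
ft_force: [-0.1, -0.4, -0.1]
gripper_width: 0.0639
```

Run:
```python
from h import *
s=state();show(s)
im=camera("wrist")[:,:,::-1];cv2.imwrite("pics/w9.png",im);show()
import pickle;pickle.dump(s,open("s9.pkl","wb"))
crop(im,220,100,200,200,3,"w9c.png")
```

```text
t 10.7 p [0.5164 0.1894 0.1913] yawy 1.4954533117238318 z [ 0.0008  0.0002 -1.    ] F [-0.1047 -0.4025 -0.0627] w 0.06391890808144697 q7 1.1765989551200675
t 10.75 p [0.517  0.1895 0.1921] yawy 1.4953702451779936 z [ 0.0024  0.0009 -1.    ] F [ 1.0268 -0.3672  0.4518] w 0.06403844101614659 q7 1.1766157063634237
```

View pics/w9c.png

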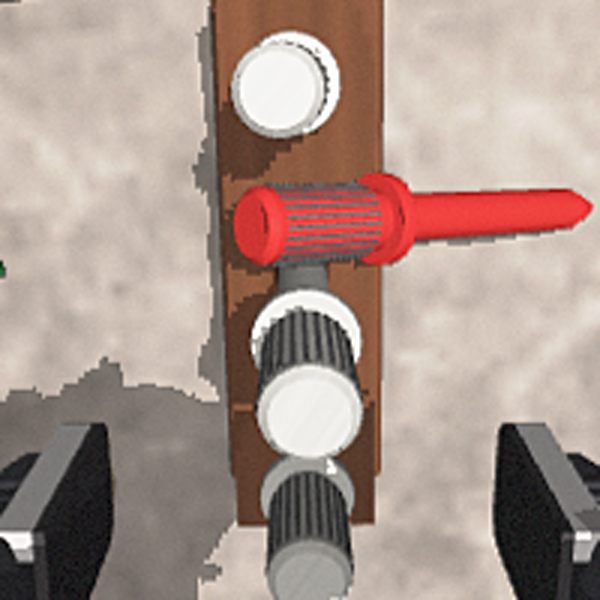

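Run:
```python
from h import *
import pickle
s=pickle.load(open("s9.pkl","rb"))
W=lambda x,y:(220+x/3,100+y/3)
for n,c,z in [("B",(311,413),.152),("Bcollar",(307,338),.111),("A",(309,580),.128),("C",(281,90),.114),("rednose",(590,207),.003)]: print(n,atz("wrist",W(*c),z,s))
b=atz("wrist",W(311,413),.152,s)
show();plan(np.array([.5155,b[1],.146]),1.50,3)
```

```text
B [0.5146 0.1921 0.152 ]
Bcollar [0.5135 0.1917 0.111 ]
A [0.566  0.1882 0.128 ]
C [0.4572 0.1903 0.114 ]
rednose [0.5097 0.2902 0.003 ]
t 10.75 p [0.517  0.1895 0.1921] yawy 1.4953702451779936 z [ 0.0024  0.0009 -1.    ] F [ 1.0268 -0.3672  0.4518] w 0.06403844101614659 q7 1.1766157063634237
rotvec deg [ 0.0597  0.1322 -0.2653] dist 0.046242836442368485
0.0012, 0.0016, 0.0308, 0.0001, 0.0002, -0.0005,
0.0011, 0.0016, 0.0308, 0.0001, 0.0002, -0.0005,
0.0011, 0.0016, 0.0308, 0.0001, 0.0002, -0.0005,
```

Call:
arm_command:
  plan: [0.001, 0.0016, 0.031, 0, 0, 0, 0.001, 0.0016, 0.031, 0, 0, 0, 0.001, 0.0016, 0.03, 0, 0, 0, 0, 0, 0.003, 0, 0, 0]

```text
time_s: 11.25
eef_pos: [0.5166, 0.1924, 0.1431]
eef_rot: [[-0.997, 0.076, 0.005], [0.076, 0.997, 0.002], [-0.005, 0.002, -1.0]]
ft_force: [-0.6, -0.2, 0.0]
gripper_width: 0.0637
```

Call:
arm_command:
  plan: [0, 0, 0, 0, 0, 0, 0, 0, 0, 0, 0, 0, 0, 0, 0, 0, 0, 0]
  gripper: -0.25

```text
time_s: 11.62
eef_pos: [0.5171, 0.1925, 0.1434]
eef_rot: [[-0.997, 0.076, 0.006], [0.076, 0.997, 0.002], [-0.005, 0.003, -1.0]]
ft_force: [-0.3, -0.1, -0.0]
gripper_width: 0.0322
```

Run:
```python
from h import *
s=state();show(s)
im=camera("wrist")[:,:,::-1];cv2.imwrite("pics/w10.png",im)
crop(im,220,150,200,200,3,"w10c.png")
```

```text
t 11.625 p [0.5171 0.1925 0.1434] yawy 1.4947936403613906 z [ 0.0057  0.0023 -1.    ] F [-0.2731 -0.0858 -0.0238] w 0.03224874449363937 q7 1.1881975682150465
```

View pics/w10c.png

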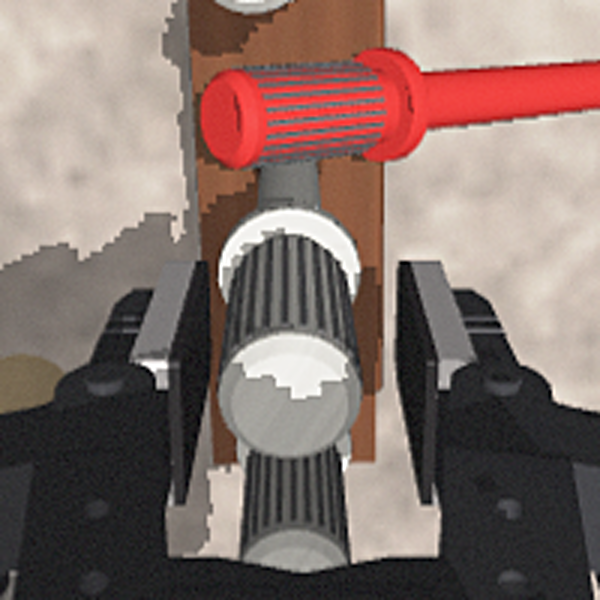

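Call:
arm_command:
  plan: [0.004, -0.003, 0, 0.001, -0.0015, 0, 0, 0, 0, 0, 0, 0]

```text
time_s: 11.92
eef_pos: [0.515, 0.1911, 0.1438]
eef_rot: [[-0.997, 0.076, 0.011], [0.076, 0.997, -0.001], [-0.011, -0.0, -1.0]]
ft_force: [0.6, -0.6, -1.0]
gripper_width: 0.0321
```

Call:
arm_command:
  plan: [0, 0, 0, 0, 0, 0, 0, 0, 0, 0, 0, 0, 0, 0, 0, 0, 0, 0]
  gripper: -1

```text
time_s: 12.3
eef_pos: [0.515, 0.1903, 0.1441]
eef_rot: [[-0.997, 0.076, 0.011], [0.076, 0.997, -0.002], [-0.011, -0.001, -1.0]]
ft_force: [0.1, -0.8, 1.0]
gripper_width: 0.0183
```

Run:
```python
from h import *
s=state();show(s)
im=camera("wrist")[:,:,::-1];cv2.imwrite("pics/w11.png",im)
crop(im,220,150,200,200,3,"w11c.png")
```

```text
t 12.3 p [0.515  0.1903 0.1441] yawy 1.4943980803179766 z [ 0.0111 -0.0019 -0.9999] F [ 0.1453 -0.7566  1.0161] w 0.018279536470622804 q7 1.1831672097140042
```

View pics/w11c.png

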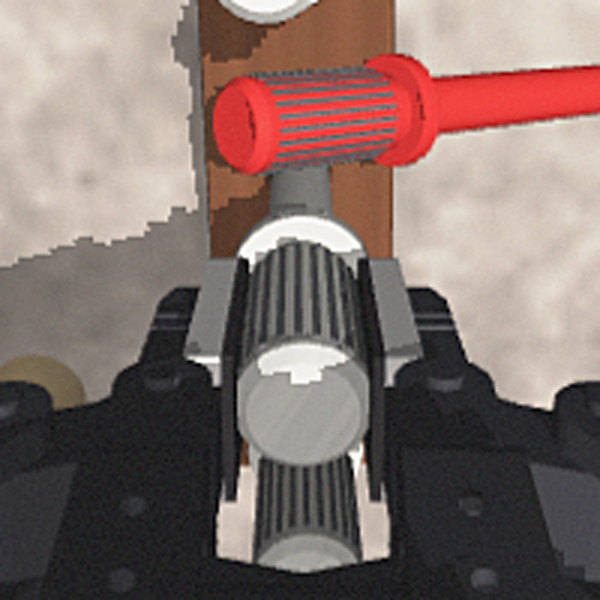

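Call:
arm_command:
  plan: [0, 0, -0.01, 0, 0, 0, 0, 0, -0.02, 0, 0, 0, 0, 0, -0.03, 0, 0, 0, 0, 0, -0.05, 0, 0, 0, 0, 0, -0.06, 0, 0, 0, 0, 0, -0.07, 0, 0, 0, 0, 0, -0.06, 0, 0, 0, 0, 0, 0, 0, 0, 0, 0, 0, 0, 0, 0, 0]

```text
time_s: 13.48
eef_pos: [0.5102, 0.1907, 0.3025]
eef_rot: [[-0.997, 0.075, 0.008], [0.075, 0.997, -0.001], [-0.008, -0.0, -1.0]]
ft_force: [0.1, 0.2, -2.5]
gripper_width: 0.0186
```

Run:
```python
from h import *
s=state();show(s)
im=camera("scene")[:,:,::-1];cv2.imwrite("pics/scene2.png",im)
crop(im,200,60,200,270,2.2,"sc2c.png")
im=camera("wrist")[:,:,::-1];cv2.imwrite("pics/w12.png",im)
```

```text
t 13.475 p [0.5102 0.1907 0.3025] yawy 1.4953216182086433 z [ 0.0084 -0.0009 -1.    ] F [ 0.0511  0.2311 -2.5433] w 0.018627525342856662 q7 1.1297442697689717
```

View pics/sc2c.png

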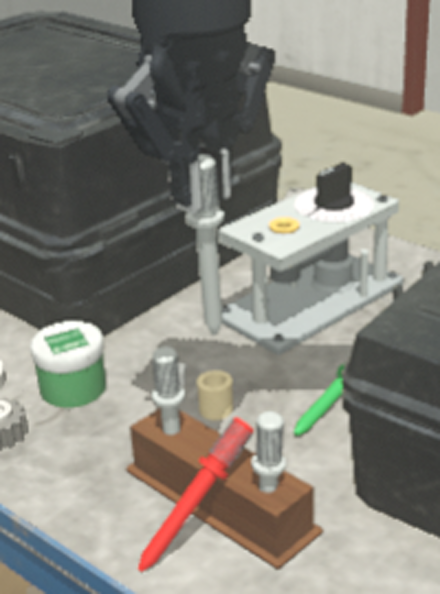

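View pics/w12.png

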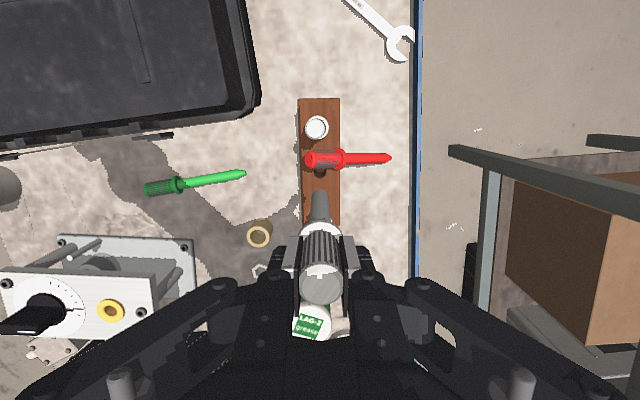

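Run:
```python
from h import *
im=cv2.imread("pics/w12.png");crop(im,270,160,100,100,6,"w12c.png")
print(atz("top",(303,75),.16),atz("top",(475,80),.16))
show()
plan(np.array([.6500,-.065,.305]),-.123,13)
```

```text
[0.756  0.1092 0.16  ] [ 0.7484 -0.2127  0.16  ]
t 13.575 p [0.5105 0.1907 0.3021] yawy 1.4952107697644847 z [ 0.0081 -0.0013 -1.    ] F [ 0.1286 -0.8163 -1.3541] w 0.018690771153886954 q7 1.1297182454295378
NOTE: y opposite, turn > 90
rotvec deg [ 0.3486  0.3945 92.7162] dist 0.29132645228816006
-0.0244, -0.0376, -0.0002, 0.0001, 0.0002, 0.0396,
-0.0289, -0.0343, -0.0002, 0.0001, 0.0002, 0.0396,
-0.0329, -0.0304, -0.0002, 0.0001, 0.0002, 0.0396,
-0.0364, -0.0261, -0.0002, 0.0001, 0.0002, 0.0396,
-0.0394, -0.0214, -0.0002, 0.0001, 0.0002, 0.0396,
-0.0417, -0.0163, -0.0002, 0.0001, 0.0002, 0.0396,
-0.0434, -0.011, -0.0003, 0.0001, 0.0002, 0.0396,
-0.0445, -0.0056, -0.0003, 0.0001, 0.0002, 0.0396,
-0.0448, 0, -0.0003, 0.0001, 0.0002, 0.0396,
-0.0445, 0.0056, -0.0003, 0.0001, 0.0002, 0.0396,
-0.0434, 0.011, -0.0004, 0.0001, 0.0002, 0.0396,
-0.0417, 0.0164, -0.0004, 0.0001, 0.0002, 0.0396,
-0.0394, 0.0214, -0.0004, 0.0001, 0.0002, 0.0396,
```

View pics/w12c.png

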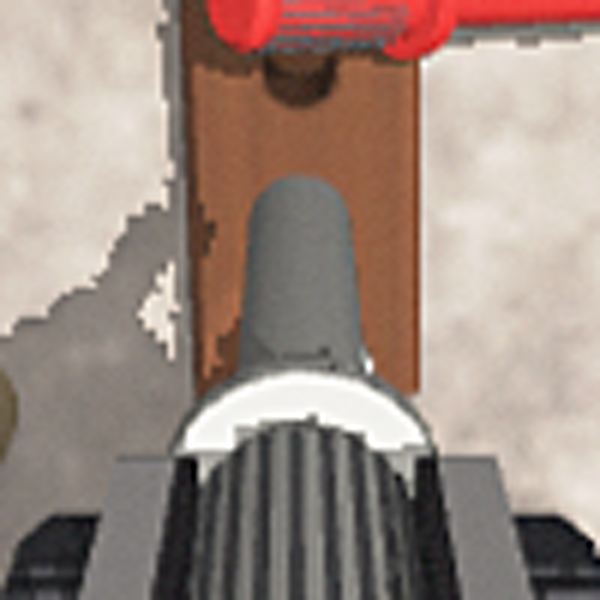

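Call:
arm_command:
  plan: [-0.024, -0.0375, 0, 0, 0, 0.0396, -0.029, -0.034, 0, 0, 0, 0.0396, -0.033, -0.03, 0, 0, 0, 0.0396, -0.036, -0.026, 0, 0, 0, 0.0396, -0.039, -0.021, 0, 0, 0, 0.0396, -0.042, -0.016, 0, 0, 0, 0.0396, -0.043, -0.011, 0, 0, 0, 0.0396, -0.044, -0.0055, 0, 0, 0, 0.0396, -0.045, 0, 0, 0, 0, 0.0396, -0.044, 0.0055, 0, 0, 0, 0.0396]

```text
time_s: 14.82
eef_pos: [0.6087, -0.0098, 0.2868]
eef_rot: [[-0.214, 0.977, -0.022], [0.977, 0.214, -0.008], [-0.004, -0.023, -1.0]]
ft_force: [0.4, -0.3, -2.6]
gripper_width: 0.0185
```

Run:
```python
from h import *
s=state();show(s)
plan(np.array([.6515,-.0735,.300]),-.123,4)
```

```text
t 14.825 p [ 0.6087 -0.0098  0.2868] yawy 0.2160046957840815 z [-0.0217 -0.0085 -0.9997] F [ 0.3854 -0.3418 -2.6464] w 0.018465667072644902 q7 0.43665758885412015
rotvec deg [-1.2689  0.4302 19.4251] dist 0.0779113225729231
-0.0357, 0.0139, -0.0068, -0.0018, 0.0006, 0.027,
-0.0344, 0.0169, -0.0068, -0.0018, 0.0006, 0.027,
-0.0328, 0.0198, -0.0067, -0.0018, 0.0006, 0.027,
-0.031, 0.0226, -0.0067, -0.0018, 0.0006, 0.027,
```

Call:
arm_command:
  plan: [-0.036, 0.014, -0.007, -0.002, 0.0006, 0.027, -0.034, 0.017, -0.007, -0.002, 0.0006, 0.027, -0.033, 0.02, -0.007, -0.002, 0.0006, 0.027, -0.026, 0.0226, -0.007, -0.001, 0, 0.027, 0, 0, 0, 0, 0, 0, 0, 0, 0, 0, 0, 0]

```text
time_s: 15.58
eef_pos: [0.6482, -0.0731, 0.2904]
eef_rot: [[0.135, 0.991, -0.019], [0.991, -0.135, -0.004], [-0.006, -0.018, -1.0]]
ft_force: [0.8, -0.0, -2.4]
gripper_width: 0.0187
```

Run:
```python
from h import *
s=state();show(s)
plan(np.array([.6518,-.074,.300]),-.123,2)
```

```text
t 15.575 p [ 0.6482 -0.0731  0.2904] yawy -0.13515859614913325 z [-0.0185 -0.0036 -0.9998] F [ 0.7661 -0.0378 -2.3788] w 0.01870280593633418 q7 0.2504633360287223
rotvec deg [-1.0261  0.3398 -0.6935] dist 0.010329893898847755
-0.0005, 0.0035, -0.0097, -0.0029, 0.0009, -0.0019,
-0.0005, 0.0036, -0.0097, -0.0029, 0.0009, -0.0019,
```

Call:
arm_command:
  plan: [-0.0005, 0.0035, -0.005, -0.003, 0.001, -0.002, -0.0005, 0.0035, 0, -0.003, 0.001, -0.002, 0, 0, 0, 0, 0, 0, 0, 0, 0, 0, 0, 0]

```text
time_s: 16.08
eef_pos: [0.6506, -0.0716, 0.2922]
eef_rot: [[0.117, 0.993, 0.0], [0.993, -0.117, 0.003], [0.003, -0.0, -1.0]]
ft_force: [-0.2, 0.5, -2.4]
gripper_width: 0.0186
```

Run:
```python
from h import *
s=state();show(s)
im=camera("wrist")[:,:,::-1];cv2.imwrite("pics/w13.png",im)
import pickle;pickle.dump(s,open("s13.pkl","wb"))
sc=camera("scene")[:,:,::-1];cv2.imwrite("pics/scene3.png",sc);crop(sc,280,20,150,200,3,"sc3c.png")
crop(im,250,120,140,150,5,"w13c.png");show()
```

```text
t 16.075 p [ 0.6506 -0.0716  0.2922] yawy -0.11751748285885634 z [ 0.0002  0.0026 -1.    ] F [-0.2207  0.5263 -2.4394] w 0.018617948824186773 q7 0.2696349895302306
t 16.175 p [ 0.6507 -0.0717  0.2921] yawy -0.11772206618595321 z [ 0.      0.0024 -1.    ] F [-0.9317  0.4945 -1.6441] w 0.0186150843468137 q7 0.2695735869843325
```

View pics/w13c.png

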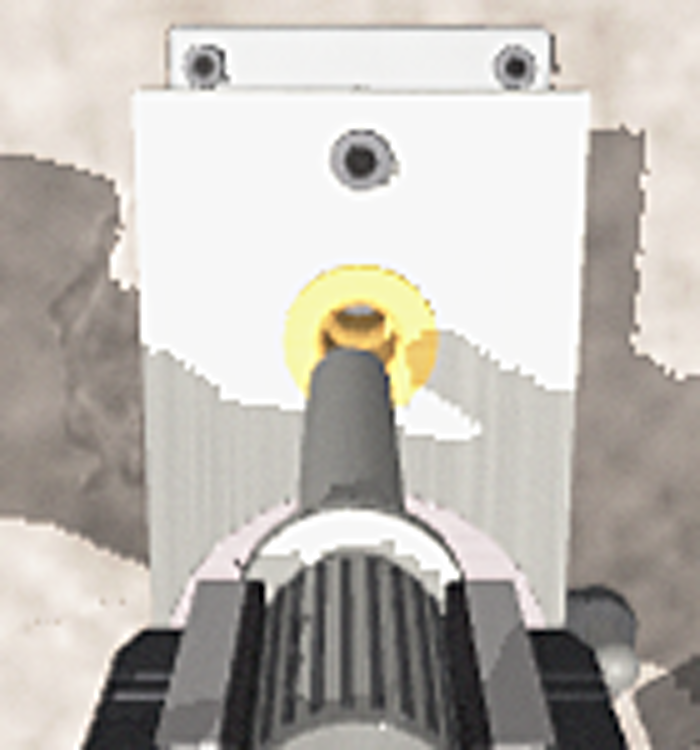

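View pics/sc3c.png

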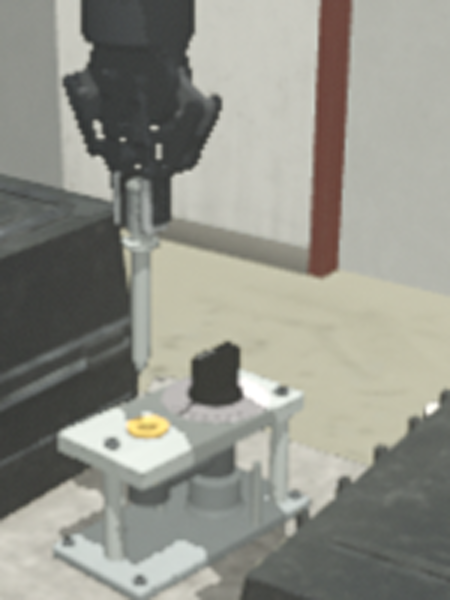

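Run:
```python
from h import *
import pickle
s=pickle.load(open("s13.pkl","rb"))
W=lambda x,y:(250+x/5,120+y/5)
zr=s["eef_pos"][2]-.120
b=atz("wrist",W(361,338),.112,s);r=atz("wrist",W(351.5,383),zr,s)
cw=atz("wrist",W(354,575),.2922-.1441+.111,s)
print("bush",b,"ring",r,"screw",atz("wrist",W(359,160),.113,s),"collar",cw)
Rm=np.array(s["eef_rot"]);print("tool frame bush",Rm.T@(b-s["eef_pos"]),"ring",Rm.T@(r-s["eef_pos"]))
# scene: project vertical line from TCP xy
p=np.array(s["eef_pos"])
for dz in [.008,-.034,-.120,-.132]: print(dz,(proj("scene",[p[0],p[1],p[2]+dz])-[280,20])*3)
print("bush scene",(proj("scene",[.6518,-.074,.112])-[280,20])*3,(proj("scene",[.6475,-.074,.112])-[280,20])*3)
```

```text
bush [ 0.6525 -0.073   0.112 ] ring [ 0.6514 -0.0662  0.1722] screw [ 0.6563 -0.0371  0.113 ] collar [ 0.652  -0.0642  0.2591]
tool frame bush [-0.0016  0.0021  0.1802] ring [0.0052 0.0002 0.12  ]
0.008 [138.0876 179.2977]
-0.034 [139.1676 238.3319]
-0.12 [141.2348 351.8537]
-0.132 [141.5088 366.9483]
bush scene [143.338  424.2587] [147.8328 425.7973]
```

Run:
```python
from h import *
s=dict(eef_pos=[0,0,0],eef_rot=np.eye(3))
im=cv2.imread("pics/w13.png");crop(im,270,180,100,150,5,"w13h.png")
print(atz("wrist",(321.7,284.3),-.008,s))
for v in (284,288,292,296): print(v,atz("wrist",(321.7,v),-.008,s))
```

```text
[ 0.0027  0.0008 -0.008 ]
284 [ 0.0028  0.0008 -0.008 ]
288 [ 0.001   0.0008 -0.008 ]
292 [-0.0009  0.0008 -0.008 ]
296 [-0.0028  0.0008 -0.008 ]
```

View pics/w13h.png

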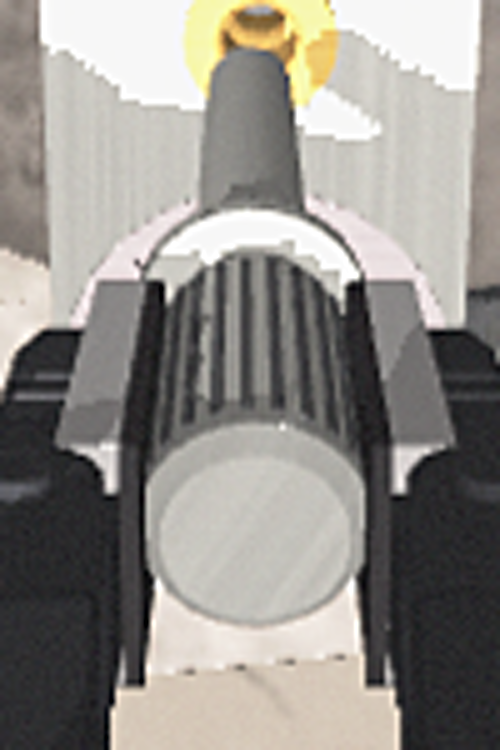

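Call:
arm_command:
  plan: [-0.002, 0.001, 0.01, 0, -0.006, -0.0015, -0.002, 0.001, 0.01, 0, -0.005, 0, 0, 0, 0, 0, 0, 0, 0, 0, 0, 0, 0, 0]

```text
time_s: 16.68
eef_pos: [0.6515, -0.0737, 0.281]
eef_rot: [[0.112, 0.994, -0.005], [0.993, -0.112, -0.034], [-0.035, -0.001, -0.999]]
ft_force: [0.4, -0.1, -1.9]
gripper_width: 0.0185
```

Run:
```python
from h import *
s=state();show(s)
im=camera("wrist")[:,:,::-1];cv2.imwrite("pics/w14.png",im)
import pickle;pickle.dump(s,open("s14.pkl","wb"))
crop(im,260,120,120,190,4,"w14c.png");show()
```

```text
t 16.675 p [ 0.6515 -0.0737  0.281 ] yawy -0.11217342407799384 z [-0.0048 -0.0344 -0.9994] F [ 0.3779 -0.1358 -1.8749] w 0.018481722733255927 q7 0.2557495025281367
t 16.725 p [ 0.6514 -0.0736  0.281 ] yawy -0.11214519246118927 z [-0.0049 -0.0342 -0.9994] F [ 0.0554 -0.138  -2.4452] w 0.018404635880131158 q7 0.25575929680655296
```

View pics/w14c.png

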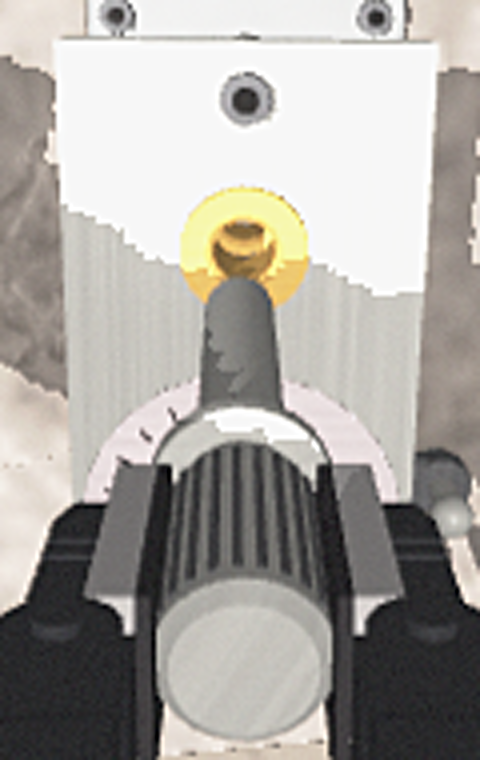

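Run:
```python
from h import *
import pickle
s=pickle.load(open("s14.pkl","rb"))
W=lambda x,y:(260+x/4,120+y/4)
b=atz("wrist",W(245,246),.112,s);r=atz("wrist",W(239,309),.161,s);h=atz("wrist",W(244,662),.281+.008,s)
print("bush",b,"ring",r,"head",h,"screw",atz("wrist",W(246,99),.113,s))
print("lean",(r-h)/.128,"nose",r+(r-h)*12/128)
```

```text
bush [ 0.6525 -0.0725  0.112 ] ring [ 0.6511 -0.0731  0.161 ] head [ 0.6522 -0.0713  0.289 ] screw [ 0.6567 -0.0371  0.113 ]
lean [-0.0086 -0.0143 -1.    ] nose [ 0.651  -0.0733  0.149 ]
```

Call:
arm_command:
  plan: [0, 0.0015, 0.02, -0.002, 0.002, -0.001, 0, 0, 0.02, 0, 0, 0, 0, 0, 0.014, 0, 0, 0, 0, 0, 0, 0, 0, 0]

```text
time_s: 17.23
eef_pos: [0.6517, -0.0748, 0.2517]
eef_rot: [[0.109, 0.994, 0.002], [0.994, -0.109, -0.028], [-0.028, 0.005, -1.0]]
ft_force: [0.2, 0.3, -1.9]
gripper_width: 0.0184
```

Run:
```python
from h import *
s=state();show(s)
im=camera("wrist")[:,:,::-1];cv2.imwrite("pics/w15.png",im)
import pickle;pickle.dump(s,open("s15.pkl","wb"))
crop(im,260,120,120,190,4,"w15c.png")
sc=camera("scene")[:,:,::-1];cv2.imwrite("pics/scene4.png",sc);crop(sc,290,80,90,120,5,"sc4c.png")
```

```text
t 17.225 p [ 0.6517 -0.0748  0.2517] yawy -0.10913089938089664 z [ 0.0015 -0.0281 -0.9996] F [ 0.209   0.3271 -1.9403] w 0.018432613227114817 q7 0.28428180743012765
```

View pics/w15c.png

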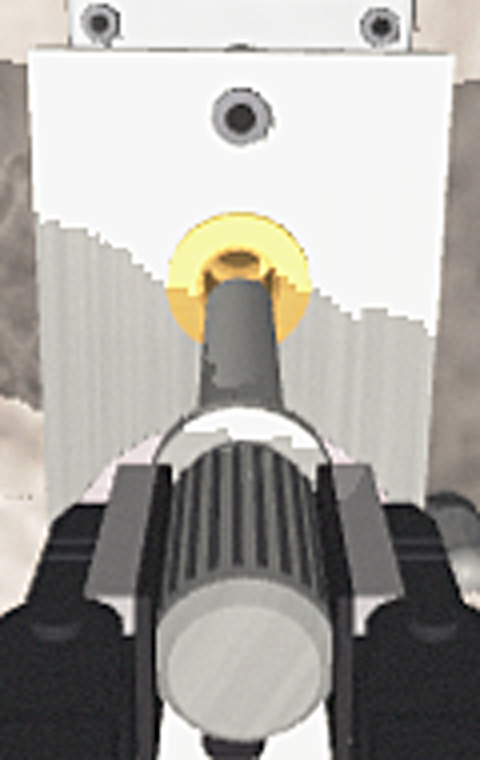

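View pics/sc4c.png

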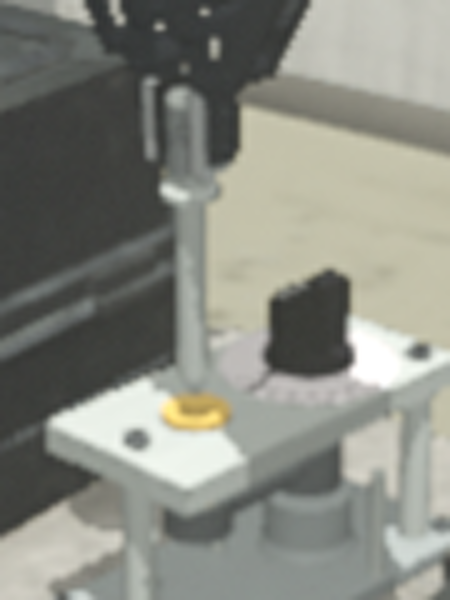

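Run:
```python
from h import *
import pickle
s=pickle.load(open("s15.pkl","rb"))
W=lambda x,y:(260+x/4,120+y/4)
zt=s["eef_pos"][2]
for by in (278,281): print("bush",atz("wrist",W(239.5,by),.112,s))
b=atz("wrist",W(239.5,280),.112,s);r=atz("wrist",W(239,308.5),zt-.120,s);h=atz("wrist",W(244,662),zt+.008,s)
print("ring",r,"head",h,"screw",atz("wrist",W(241,116),.113,s))
print("lean",(r-h)/.128,"nose",r+(r-h)*12/128)
# predicted flange extremes for bush centre
yaw=1.4475
for c in ([.6520,-.0735],[.6515,-.0745]):
    a=np.linspace(0,2*np.pi,60);P=np.array([proj("wrist",[c[0]+.016*np.cos(t),c[1]+.016*np.sin(t),.112],s) for t in a]);P=(P-[260,120])*4
    print(c,P.min(0),P.max(0))
```

```text
bush [ 0.6524 -0.0724  0.112 ]
bush [ 0.6524 -0.0731  0.112 ]
ring [ 0.6522 -0.0734  0.1317] head [ 0.6525 -0.0725  0.2597] screw [ 0.6566 -0.037   0.113 ]
lean [-0.0023 -0.0072 -1.    ] nose [ 0.6521 -0.0735  0.1197]
[0.652, -0.0735] [165.4544 211.9081] [310.6917 351.8179]
[0.6515, -0.0745] [163.7808 216.6573] [308.8509 356.2392]
```

Call:
arm_command:
  plan: [0.0004, 0, 0.014, 0, 0, 0, 0.0004, 0, 0.014, 0, 0, 0, 0.0004, 0, 0.012, 0, 0, 0, 0, 0, 0, 0, 0, 0]

```text
time_s: 17.82
eef_pos: [0.6526, -0.0749, 0.2315]
eef_rot: [[0.109, 0.994, 0.003], [0.994, -0.109, -0.028], [-0.028, 0.006, -1.0]]
ft_force: [0.2, 0.2, -2.1]
gripper_width: 0.0185
```

Run:
```python
from h import *
s=state();show(s)
im=camera("wrist")[:,:,::-1];cv2.imwrite("pics/w16.png",im)
import pickle;pickle.dump(s,open("s16.pkl","wb"))
crop(im,260,120,120,190,4,"w16c.png");print(s["torque"]);show()
```

```text
t 17.825 p [ 0.6526 -0.0749  0.2315] yawy -0.10877254081642165 z [ 0.0034 -0.0283 -0.9996] F [ 0.198   0.161  -2.1383] w 0.01846635021758038 q7 0.2981459402820928
[ 0.0752  0.0425 -0.0167]
t 17.875 p [ 0.6527 -0.0749  0.2318] yawy -0.1087936018663394 z [ 0.0037 -0.0283 -0.9996] F [-0.3138 -0.1618 -2.9712] w 0.01840159981238368 q7 0.2980865753259594
```

View pics/w16c.png

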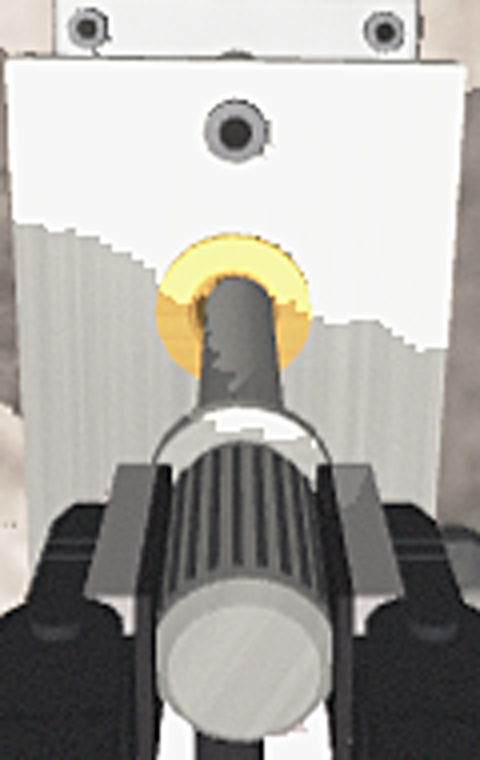

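Call:
arm_command:
  plan: [0, -0.002, 0, 0, 0, 0, 0.0003, 0, 0.01, 0, 0, 0, 0.0003, 0, 0.01, 0, 0, 0, 0.0003, 0, 0.01, 0, 0, 0, 0, 0, 0, 0, 0, 0]

```text
time_s: 18.5
eef_pos: [0.6519, -0.0748, 0.2161]
eef_rot: [[0.109, 0.994, 0.004], [0.994, -0.109, -0.028], [-0.028, 0.007, -1.0]]
ft_force: [0.4, 0.2, -2.0]
gripper_width: 0.0182
```

Run:
```python
from h import *
s=state();show(s)
im=camera("wrist")[:,:,::-1];cv2.imwrite("pics/w17.png",im)
crop(im,260,120,120,190,4,"w17c.png");print(s["torque"]);show()
```

```text
t 18.5 p [ 0.6519 -0.0748  0.2161] yawy -0.1087339672886624 z [ 0.0043 -0.0283 -0.9996] F [ 0.431   0.1871 -1.9768] w 0.018155238389612083 q7 0.30882017148207125
[0.0218 0.0399 0.034 ]
t 18.55 p [ 0.652  -0.0749  0.2163] yawy -0.10872069714873235 z [ 0.0045 -0.0284 -0.9996] F [-0.0427  0.509  -2.0628] w 0.01819924351774232 q7 0.3087748322679086
```

View pics/w17c.png

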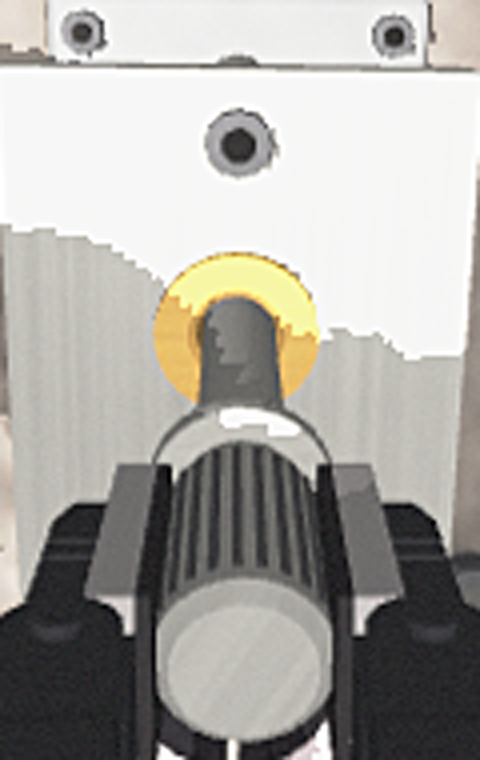

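Call:
arm_command:
  plan: [0.0003, 0, 0.01, 0, 0, 0, 0.0003, 0, 0.01, 0, 0, 0, 0.0003, 0, 0.01, 0, 0, 0, 0.0003, 0, 0.01, 0, 0, 0, 0, 0, 0, 0, 0, 0]

```text
time_s: 19.18
eef_pos: [0.652, -0.0749, 0.1948]
eef_rot: [[0.109, 0.994, 0.004], [0.994, -0.109, -0.028], [-0.028, 0.007, -1.0]]
ft_force: [-0.4, -0.9, -2.4]
gripper_width: 0.0181
```

Run:
```python
from h import *
s=state();show(s)
im=camera("wrist")[:,:,::-1];cv2.imwrite("pics/w18.png",im)
crop(im,260,120,120,190,4,"w18c.png");print(s["torque"]);show()
```

```text
t 19.175 p [ 0.652  -0.0749  0.1948] yawy -0.10874949343431277 z [ 0.0042 -0.0283 -0.9996] F [-0.355  -0.8904 -2.4469] w 0.01808682146105562 q7 0.32320496499355
[ 0.0514  0.1893 -0.0369]
t 19.225 p [ 0.652  -0.0749  0.195 ] yawy -0.10869801973686309 z [ 0.0042 -0.0284 -0.9996] F [-0.5312  0.4428 -2.0066] w 0.017904270766451024 q7 0.32316173371888096
```

View pics/w18c.png

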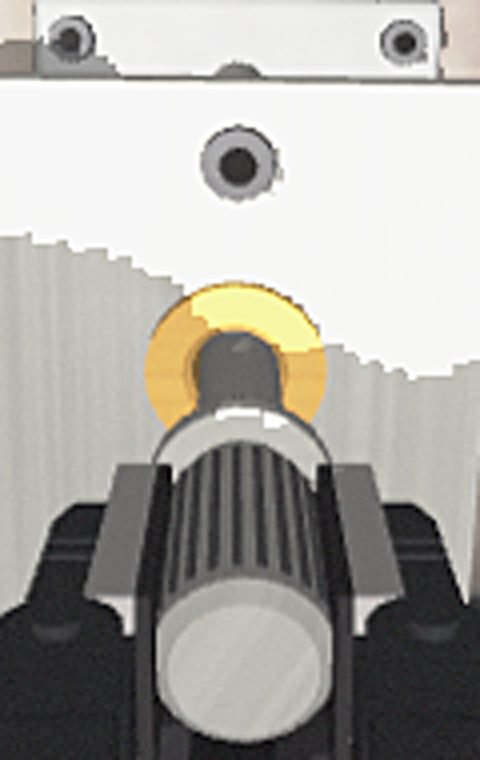

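Call:
arm_command:
  plan: [0.0003, 0, 0.01, 0, 0, 0, 0.0003, 0, 0.01, 0, 0, 0, 0.0003, 0, 0.01, 0, 0, 0, 0, 0, 0, 0, 0, 0]

```text
time_s: 19.73
eef_pos: [0.652, -0.0749, 0.179]
eef_rot: [[0.109, 0.994, 0.004], [0.994, -0.109, -0.028], [-0.028, 0.007, -1.0]]
ft_force: [-0.7, 0.3, -2.9]
gripper_width: 0.0183
```

Call:
arm_command:
  plan: [0.0003, 0, 0.01, 0, 0, 0, 0.0003, 0, 0.01, 0, 0, 0, 0.0003, 0, 0.009, 0, 0, 0, 0, 0, 0, 0, 0, 0, 0, 0, 0, 0, 0, 0]

```text
time_s: 20.35
eef_pos: [0.6521, -0.0748, 0.1634]
eef_rot: [[0.109, 0.994, 0.004], [0.994, -0.108, -0.028], [-0.028, 0.007, -1.0]]
ft_force: [-0.2, -0.9, -1.3]
gripper_width: 0.018
```

Run:
```python
from h import *
s=state();show(s)
im=camera("wrist")[:,:,::-1];cv2.imwrite("pics/w19.png",im)
crop(im,230,120,170,200,3.5,"w19c.png");print(s["torque"])
sc=camera("scene")[:,:,::-1];cv2.imwrite("pics/scene5.png",sc);crop(sc,290,100,100,125,5,"sc5c.png");show()
t=camera("top")[:,:,::-1];cv2.imwrite("pics/top5.png",t)
```

```text
t 20.35 p [ 0.6521 -0.0748  0.1634] yawy -0.10871345775536977 z [ 0.0036 -0.0282 -0.9996] F [-0.218  -0.9178 -1.303 ] w 0.017967830076483733 q7 0.34457503279107565
[ 0.0382  0.2947 -0.0151]
t 20.45 p [ 0.6521 -0.0749  0.1634] yawy -0.10871184890907884 z [ 0.0037 -0.0282 -0.9996] F [-1.072  -0.1321 -2.9157] w 0.018687930610575804 q7 0.34457371066496234
```

View pics/w19c.png

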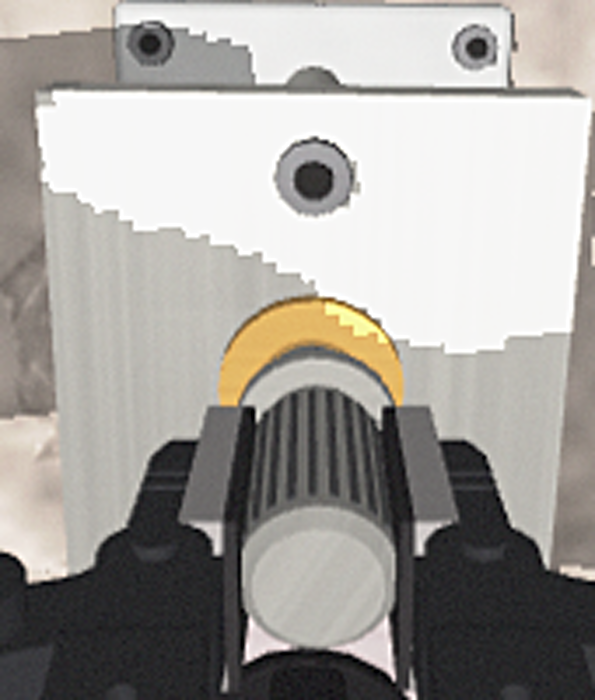

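View pics/sc5c.png

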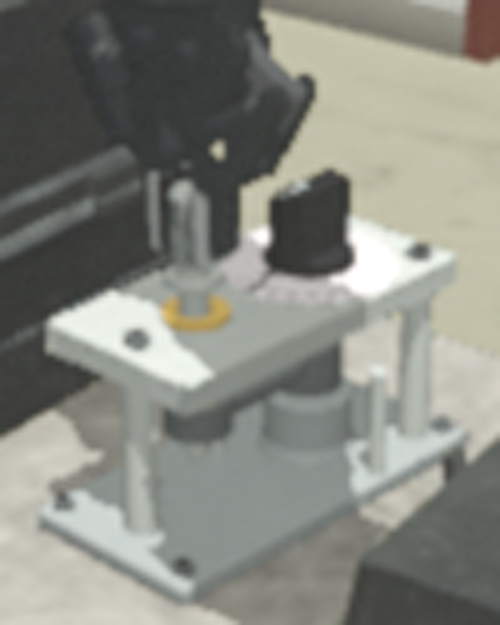

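View pics/scene5.png

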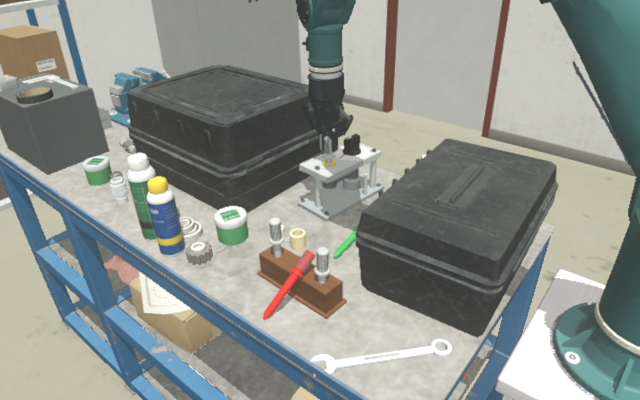

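Run:
```python
from h import *
im=cv2.imread("pics/scene5.png")
for z in (.049,.043,.031,.012): print(z,proj("scene",[.652,-.074,z])+[1.6,0])
c=im[170:205,305:350].astype(float);c=np.clip((c-60)*1.6,0,255).astype(np.uint8)
cv2.imwrite("pics/nose.png",cv2.resize(c,None,fx=14,fy=14,interpolation=cv2.INTER_CUBIC))
t=cv2.imread("pics/top5.png");crop(t,340,100,150,95,5,"top5c.png")
```

```text
0.049 [329.7424 185.6836]
0.043 [329.7822 187.9217]
0.031 [329.861 192.36 ]
0.012 [329.9839 199.2855]
```

View pics/nose.png

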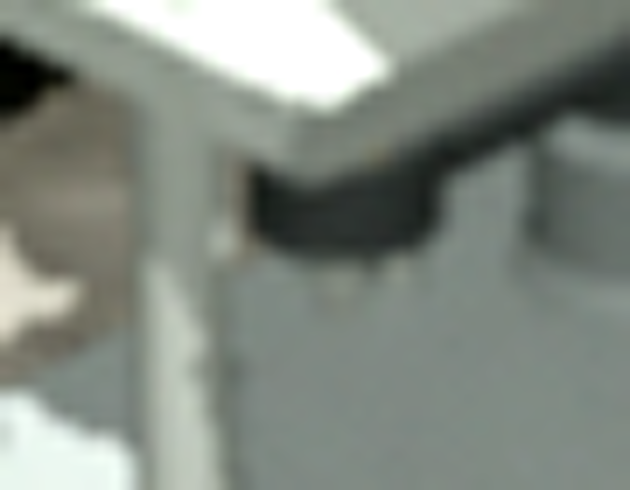

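View pics/top5c.png

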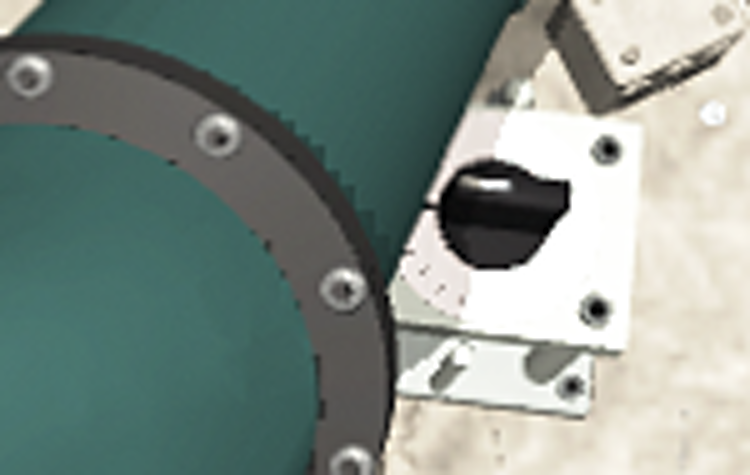

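Call:
arm_command:
  plan: [0, 0, 0, 0, 0, 0, 0, 0, 0, 0, 0, 0]

```text
time_s: 20.75
eef_pos: [0.652, -0.0749, 0.1636]
eef_rot: [[0.109, 0.994, 0.004], [0.994, -0.109, -0.028], [-0.028, 0.007, -1.0]]
ft_force: [0.1, 0.6, -2.6]
gripper_width: 0.0185
```

Run:
```python
from h import *
show(); print(finish_job())
```

```text
t 20.75 p [ 0.652  -0.0749  0.1636] yawy -0.10872404317515953 z [ 0.0039 -0.0283 -0.9996] F [ 0.1203  0.629  -2.6359] w 0.01845329775426469 q7 0.34454344484364047
the job is handed in; nothing more can be done
None
```

I turned the knob to the index line, took the longest pin (the middle one in the stand) and threaded it through the top bush and the lever bush. I handed the job in at 20.75 s, still holding the pin by its head. The system gave no verdict.

**What the last checks showed**
- **Knob:** the close-up wrist pictures after turning and release show the pointer on the long index line. After the pin went in, the top view, with the bush hidden by the arm, still shows it there.
- **Pin position:** the nose works out at about z = 0.031 m, roughly 18 mm below the lever bush. The shoulder is about 12 to 13 mm above the top bush, and the gap shows in the scene picture.
- **Lean:** about 0.01 rad by my last measurement, taken just before the nose entered the bush.
- **Forces:** the wrist force stayed close to the pin's own weight (about 2.5 N) during insertion, with no sign of jamming.
- **Other pins:** both shorter pins are still in their holes.

**What disagreed or went unplanned**
- **Cameras:** the fixed cameras placed the unit about 4 mm off the wrist camera in x. I trusted the wrist camera, because gripping the knob agreed with it and the pin then went in freely.
- **Pin tilt in the grip:** the pin sat about 0.03 rad off in the grip, so I tilted the tool to bring it upright before inserting.
- **Look-alikes:** the red and green pins were lying over when I first looked at them after moving off. The red one leans on the stand between the two holes. I did not go near either, and neither fell off the table.
- **Nose visibility:** the nose below the lever shows only faintly in the scene picture, so its depth rests mainly on the arm's measured height.

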